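# Refit the contact grill's plate and drip tray

### The arm

A 6-joint arm with a two-finger parallel gripper is mounted at the origin on a cart in front of the work surface, level with it; the furniture and walls round the work are solid. World frame = base frame: x ahead of the robot, y to its left, z up, the work surface at z = 0. Lengths are in m, angles in rad, forces in N, time in s.
With the tool pointing down it reaches from about 0.275 to 0.75 m from the base axis. Payload 10.2 kg.
Tool frame: the origin (TCP) lies on the centre line of the jaws, within the pads' length; the fingertips stand 14 mm ahead of it and the grasp point (between the pads) lies 5 mm behind it; z points along the fingers, y is the line along which they close (so a half turn about z gives the same grasp; the last joint's range is limited). The gripper opens to 85 mm and grips with 20 to 120 N. Pads are 22 mm wide; open, the fingers measure 114 mm over their backs; the gripper's body (76 mm by 85 mm) begins 54 mm behind the grasp point. The pads swing forward as they close: fully open they stand 13 mm farther back than shut.
Start: joints at [0.961, 0.313, 1.498, -0, 1.331, -0.223], TCP at [0.198, 0.486, 0.245] pointing down, gripper open.
Joint ranges: [-2.94, 2.94], [-0.97, 2.17], [0.19, 2.56], [-1.23, 4.37], [0.02, 3.11], [-2.88, 2.88]. Speed limits (rad/s): [2.39, 2.39, 3.01, 3.14, 3.14, 3.14].

### API

Orientations are given as a rotation vector (axis times angle).
In Python, from workcell import robot, cams gives the robot as it stands.
- The arm moves only by the tool arm_command, never from a script. Its argument "increments" is a list of rows, each an object with "fingers": the opening, from -1 (shut) to 1 (fully open); "offset": the shift along the tool's x, y, z as a fraction of full scale, a list of three; "twist": the turn, a rotation vector about the tool's x, y, z as a fraction of full scale, a list of three. A call has 1 to 8 rows; each row is the pose to reach, as a shift and turn from the pose commanded when the call began, along the tool's axes at that moment; what a row does not reach only later rows make up. Full scale, the value 1, is 10 cm for a shift and 90 degrees for a turn. A row lasts 1/10 s, in which the tool goes at most 50 mm and 8.59 degrees, less where a joint would pass 70% of its speed; a pose out of reach is approached as far as the arm can. A call with a number of a shift or a turn outside -1 to 1 is refused whole. A call with a gripper value outside its range is refused whole. The fingers move at their own pace and stop on an object; "force" is the grip in N (left out, the last holds). Time passes only in rows, so rows that repeat a pose let the fingers close. It gives the time, the measured TCP pose, the force, the opening and the grip force at its end, in the units of the state.
- robot.read_state(): the state, without advancing time (a new reading comes with each control period).
- cams.read_camera(name): name is "side" or "top"; returns a dict with "pixels" (480x640x3 uint8, red, green, blue), "depth" (480x640 float32, m along the optical axis (not along the pixel's ray), 0 where there is no reading), "mtx" (3x3 intrinsics, pixels), "D" ([k1, k2, p1, p2, k3] as OpenCV has them; the pictures are not rectified), "R" (3x3) and "t" (3): a world point X has camera coordinates R X + t. Camera axes: x right, y down, z forward; pixel columns grow to the right and rows downward; lengths in m; the calibration is good to about 2 mm. A picture is of the moment at which its call begins.
- robot.finish_job(): hands the job in; it is judged then, once.
The state is a dict: "clock": time; "qpos": joint angles; "joint_vel": joint speeds; "joint_torque": joint torques, N m; "tcp_pos": TCP position; "eef_rot": TCP orientation; "wrist_force": force on the tool from outside, world axes, zero at the start; "wrist_torque": the same for the moment, N m; "opening": finger opening in m; "finger_force": force on a finger pad.
Only numpy, scipy, OpenCV 4.12 (cv2) and the standard library are available. Lean on these libraries where they do the work, as an engineer would, in place of code of your own. Each camera call takes 0.05 s, during which the arm holds its last target. There are 200 camera calls.

### The job

Put the washed parts back into the contact grill whose lid stands open. Hook the two tongues of the grill plate (drying on the wire rack) under the lip at the back of the grill, swing the plate's front down and press it until the sprung catch snaps back over its front edge, so that the plate lies level and fully home; and lay the drip tray flat in its bay on the grill's right side. Leave the jars, dishes and other things standing round where they are.

Things in the scene. Friction and masses are not known exactly. Their poses are not given: they have to be found in the camera images.
- grill: Contact grill, fixed, black and steel; its lid stands open at the back (fixed, up to 325 mm high, all beyond x = +75 mm; nothing overhead in front of it). Origin on the worktop under the middle of the plate's seat; +x to the grill's back (lip, hinge), +y to its left (the tray bay is on its right), z up. Base covers x -95..110, y -96..96 mm.
- grill_seat (a point): Where the origin of the seated plate lies, within 3 to 4 mm (grill frame 0, 0, 55 mm); seated, the plate's axes match the grill's. Side walls rise to z = 61 mm, inner faces at y = +-84.5; front wall's inner face at x = -78.5 mm, top z = 59 (57 in the middle). A ledge at z = 55 mm carries the tongues at the back.
- grill_lip (a point): Middle of the lower front edge of the lip (grill frame 79, 0, 66 mm), y -84..84 mm, top at z = 76. Under it an 11 mm gap over the ledge (z = 55), ending at a stop wall at x = 94 mm. The plate's 6 mm tongues go in with its front raised (say 15 to 25 degrees), pointing down and back.
- grill_bay (a point): Centre of the floor of the drip-tray bay (grill frame -30, -126, 8 mm). Its floor is 158 mm along the grill's x by 56 mm along y, with a rim 10 mm high, flared 4 mm outward at the ends and the outer side; the grill's side wall next to it rises to z = 61 mm at y = -96 mm.
- grill_catch (a joint): Sprung catch: rocker at the grill's front with two steel noses at y = +-57.5 mm (18 wide). 0 rad = closed: noses 6 mm over the front edge of a seated plate, 2 mm above its slab. Grows to the front, stop 0.35. Slanted faces from z = 90 mm down: the plate's front edge, pressed down with 5 to 15 N, opens it by about 0.15 and it springs back over the plate.
- plate: Ribbed dark metal grill plate, about 0.4 kg; at first ribs up, handle toward the robot, on a wire rack 20 mm high. Slab 150 (x) by 160 (y) by 6 mm; 14 mm rim, inset 9 to 18 mm. Origin: centre of the slab's underside; x from handle (front) to tongues (back), z up. Tongues: 36 mm wide, 6 thick, at y = +-45, from x = 75 to 91 mm.
- plate_grip (a point): Middle of the plate's handle (plate frame -85, 0, 32 mm): flat black grip 12 mm thick, 80 wide (along y), 44 long, on the front edge, leaning 30 degrees outward, along (-0.5, 0, 0.866) in the plate frame, this point 22 mm from its top edge. Pinched across its thickness the fingers lie along it, so the tool leans back 30 degrees while the plate is level.
- plate_tongue (a point): Midway between the lower tips of the plate's two tongues (plate frame 91, 0, 0 mm).
- plate_front (a point): Middle of the plate's lower front edge (plate frame -75, 0, 0 mm).
- tray: Open steel drip tray 150 (x) by 48 (y) by 22 mm, 0.09 kg, standing crosswise in front of the tall wire chafing stand, whose top frame is 175 mm above the worktop: front bar at world x = 573 mm, sides at y = -165 and -475 mm; lean the tool back to pass it, and draw the tray forward before lifting. Origin: centre of its underside; x along its length; it fits the bay either way round.
- tray_grip (a point): Centre of the black grip bar across the tray's middle (tray frame 0, 0, 37 mm): 12 mm thick (x), 48 wide (y), from 29 to 45 mm above the underside.
- sauce: Bystander: black sauce dish, 63 mm across, 37 mm high; origin at the centre of its underside.
- timer: Bystander: white round kitchen timer, 65 mm across, 40 mm high; origin at the centre of its underside.
- salt: Bystander: salt shaker, 43 mm across, 90 mm high; origin at the centre of its underside.
- pepper: Bystander: pepper shaker, 43 mm across, 90 mm high; origin at the centre of its underside.
- fuel_can_1: Bystander: gel fuel can, 71 mm across, 68 mm high; origin at the centre of its underside.
- jar: Bystander: spice jar, 47 mm across, 98 mm high; origin at the centre of its underside.

How it is judged:
At the end, for the whole second after the job is handed in: Plate seated: tongues over 4 mm under the lip, underside at most 3.5 mm above its seat front and back, level within 0.04 rad, in line within 0.06 rad, catch closed (under 0.05 rad). Tray flat in its bay: within 8 mm and 0.08 rad. Both at rest (x of plate_tongue in the frame of grill above 0.083 m and z of each of plate_tongue, plate_front in the frame of grill below 0.0585 m and x of plate_front in the frame of grill above -0.081 m and angle between the x axis of plate and the x axis of grill, either way round below 0.06 rad and angle between plate's own z axis and vertical below 0.04 rad and value of joint grill_catch below 0.05 rad and distance between tray and grill_bay below 0.008 m and angle between the x axis of tray and the x axis of grill, either way round below 0.08 rad and angle between tray's own z axis and vertical below 0.05 rad and linear speed of each of plate, tray below 0.02 m/s); the robot touches nothing.
It fails at once if a bystander (sauce, timer, salt, pepper, fuel_can_1, jar) is shifted by more than 30 mm (distance of any of sauce, timer, salt, pepper, fuel_can_1, jar from where it was at the start of the episode above 0.03 m).
It also fails if it takes over 67 s, if anything falls off the work surface, if the arm or the gripper's body presses on something with over 40 N, if the wrist force passes 120 N, or if a joint passes its speed limit or range.

## Working session

There is one attempt and no reset: what is moved stays moved. The work goes in short steps, Python scripts to look and compute and a tool call to move; the robot and the scene stay as the last step left them, time stands still between calls to the robot, and variables do not carry over. Pictures are saved under pics/ and viewed, at most 14 in all, crops included, and the job is handed in when it is done.

Besides the shell and the picture viewer there is one more tool, called after "Request:" in YAML: its name, and indented under it one key for each argument. arm_command: Moves the arm, as the interface text tells. Shift numbers are shares of 10 cm and turn numbers shares of 90 degrees, none past 1 either way. Its arguments: {"type":"object","properties":{"increments":{"type":"array","items":{"type":"object","properties":{"fingers":{"type":"number"},"offset":{"type":"array","items":{"type":"number","minimum":-1,"maximum":1}},"twist":{"type":"array","items":{"type":"number","minimum":-1,"maximum":1}}}}},"force":{"type":"number"}},"required":["increments"]}

```bash
mkdir -p pics && ls && python3 - <<'E'
from workcell import robot, cams
import cv2,numpy as np
for n in("top","side"):
    c=cams.read_camera(n); cv2.imwrite(f"pics/{n}0.png",c["pixels"][:,:,::-1]); np.savez(f"{n}0.npz",**{k:np.array(v) for k,v in c.items()})
    print(n,np.round(c["mtx"],1).tolist(),np.round(c["D"],3),np.round(-c["R"].T@c["t"],3),np.round(c["R"],3).tolist())
print(robot.read_state())
E
```

```text
pics
top [[594.9, 0.0, 315.3], [0.0, 594.9, 248.4], [0.0, 0.0, 1.0]] [-0.068  0.     0.     0.     0.   ] [-0.365  0.429  1.665] [[-0.392, -0.92, 0.002], [-0.759, 0.322, -0.566], [0.52, -0.224, -0.824]]
side [[537.4, 0.0, 315.9], [0.0, 537.4, 240.4], [0.0, 0.0, 1.0]] [-0.029  0.     0.     0.     0.   ] [0.225 1.3   0.738] [[-0.958, -0.287, -0.007], [-0.119, 0.418, -0.901], [0.262, -0.862, -0.435]]
{'clock': 0.1, 'qpos': array([ 9.60621354e-01,  3.13410754e-01,  1.49835635e+00, -1.52659141e-05,
        1.33100943e+00, -2.23373183e-01]), 'joint_vel': array([-0.00238917, -0.00043819, -0.00255424, -0.00175778, -0.00075856,
        0.00012462]), 'joint_torque': array([ 2.86926821e-03, -4.12894034e+01, -2.60141641e+01, -1.47832243e-04,
        2.95977050e-03,  5.59000023e-05]), 'tcp_pos': array([0.19792049, 0.48603217, 0.24478554]), 'eef_rot': array([-6.03711026e-01, -3.08256527e+00,  1.70962305e-03]), 'wrist_force': array([ 0.63295818,  1.18383011, -0.52747991]), 'wrist_torque': array([-0.00086424, -0.05106539,  0.07922361]), 'finger_force': 0.0, 'opening': 0.08567337928315055}
```

View pics/top0.png

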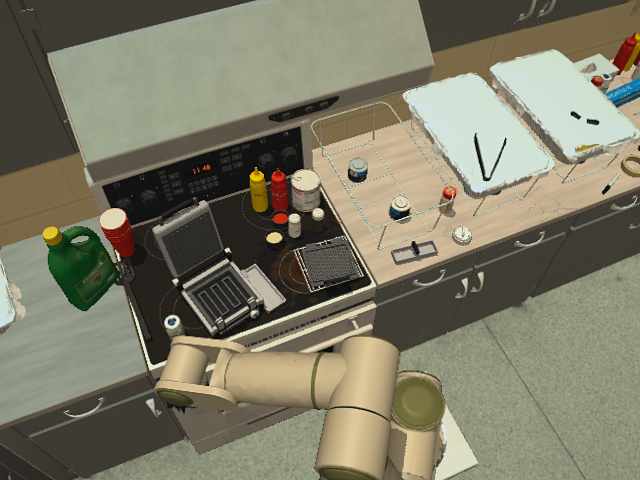

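View pics/side0.png

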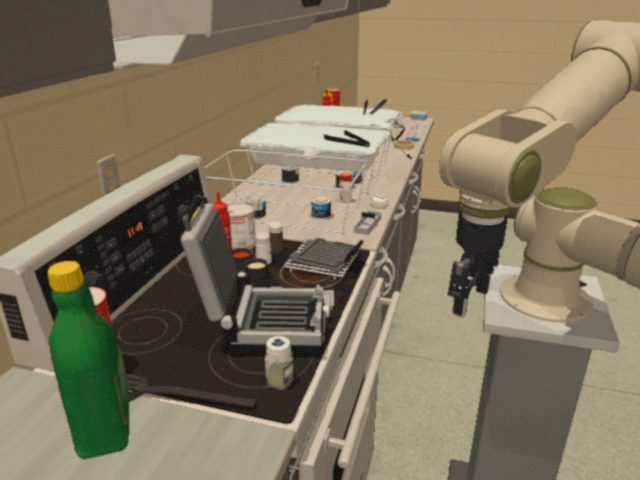

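The top view shows the grill at about (222,290), its bay at (264,288), the plate on its rack at (330,262), the tray at (414,251) and the jar at (173,325). The side view shows the same layout. I'll enlarge both.

```bash
python3 - <<'E'
import cv2
a=cv2.imread("pics/top0.png")[225:345,150:380]; cv2.imwrite("pics/topc.png",cv2.resize(a,None,fx=3.4,fy=3.4,interpolation=cv2.INTER_CUBIC))
a=cv2.imread("pics/side0.png")[195:360,215:395]; cv2.imwrite("pics/sidec.png",cv2.resize(a,None,fx=3.6,fy=3.6,interpolation=cv2.INTER_CUBIC))
E
```

```text
(no output)
```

View pics/topc.png

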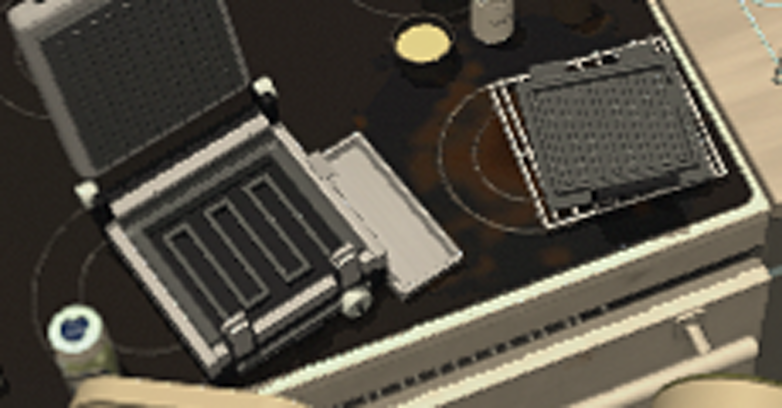

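View pics/sidec.png

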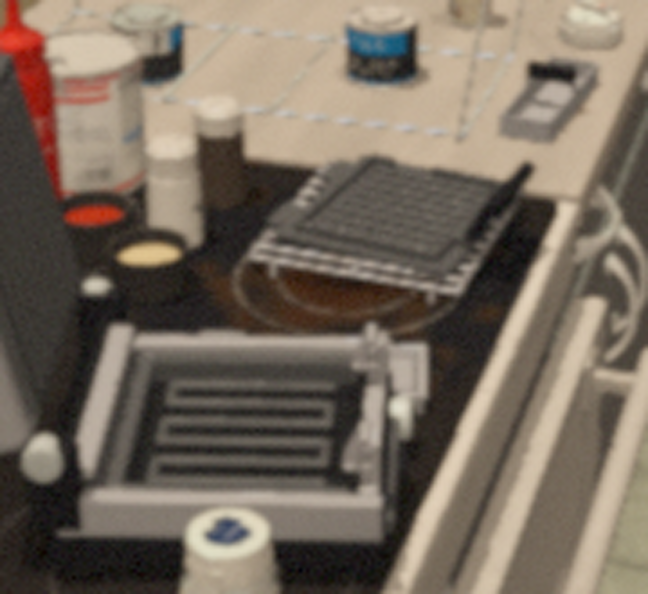

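The crops show the lip as the bright bar at crop (110,210)-(275,120), the two catch noses near (240,330) and (345,265), and the bay floor at (390,215). The plate's handle is on its near edge at (640,190) and its tongues are at (560,70)-(630,50). Next I'll use the depth readings.

```bash
cat > h.py <<'E'
import numpy as np,cv2
def load(n,i=0): return dict(np.load(f"{n}{i}.npz"))
def cloud(c):
    v,u=np.mgrid[0:480,0:640]; p=np.stack([u,v],-1).reshape(-1,1,2).astype(float)
    r=cv2.undistortPoints(p,c["mtx"],c["D"])[:,0]
    r=np.c_[r,np.ones(len(r))]; X=(r*c["depth"].reshape(-1,1)-c["t"])@c["R"]
    X[c["depth"].ravel()==0]=np.nan
    return X.reshape(480,640,3)
def ray(c,u,v,z):
    r=cv2.undistortPoints(np.array([[[u,v]]],float),c["mtx"],c["D"])[0,0]
    d=c["R"].T@np.r_[r,1]; o=-c["R"].T@c["t"]; return o+d*(z-o[2])/d[2]
def proj(c,X):
    return cv2.projectPoints(np.array(X,float).reshape(-1,3),cv2.Rodrigues(c["R"])[0],c["t"],c["mtx"],c["D"])[0][:,0]
E
python3 - <<'E'
from h import *
out=np.zeros((520,800,3),np.uint8)
for n in("side","top"):
    c=load(n);X=cloud(c);P=X.reshape(-1,3);col=c["pixels"].reshape(-1,3)
    s=(P[:,2]>-.01)&(P[:,2]<.12)
    i=((.8-P[:,0])*800/1).round();j=((.55-P[:,1])*800/1).round()
    s&=(i>=0)&(i<520)&(j>=0)&(j<800)
    for q in np.where(s)[0]:
        out[int(i[q]),int(j[q])]=(col[q][::-1]//2+np.array([0,0,1.2e3*max(P[q,2],0)])).clip(0,255)
    # worktop check
    w=X[250:256,430:433] if n=="top" else X[380:390,200:210]
    print(n,np.nanmedian(w.reshape(-1,3),0), np.nanstd(w[...,2]))
out=cv2.dilate(out,np.ones((2,2)))
cv2.imwrite("pics/ortho.png",out)
E
```

```text
side [0.69346231 0.54808253 0.00138694] 0.001444584352876534
top [ 0.50628242 -0.37115392  0.00850508] 0.007850477383074992
```

View pics/ortho.png

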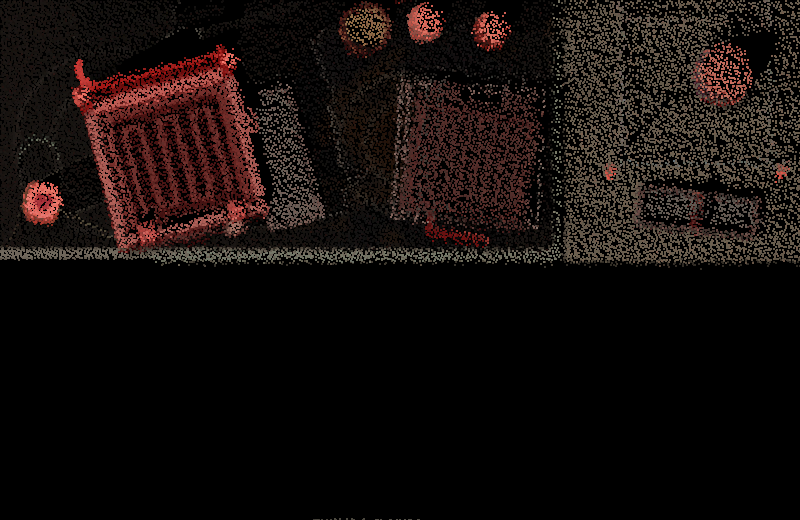

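```bash
cat > fitg.py <<'E'
from h import *
def line(P):  # along first axis: second = a*first+b robust
    for _ in range(4):
        a,b=np.polyfit(P[:,0],P[:,1],1); r=P[:,1]-a*P[:,0]-b; P=P[abs(r)<2.0*r.std()+5e-4]
    return a,b,r.std(),len(P)
if __name__=="__main__":
  for n in("top","side"):
    P=cloud(load(n)).reshape(-1,3); P=P[np.isfinite(P).all(1)]
    th=.29; o=np.array([.594,.331])
    for it in range(4):
        R=np.array([[np.cos(th),-np.sin(th)],[np.sin(th),np.cos(th)]])
        G=np.c_[(P[:,:2]-o)@R,P[:,2]]
        m=(abs(G[:,0])<55)&(G[:,2]>.0565)&(G[:,2]<.066)&(abs(G[:,0])<.06)
        L=line(G[m&(abs(G[:,1]-.09)<.012)]); Rr=line(G[m&(abs(G[:,1]+.09)<.012)])
        dth=(L[0]+Rr[0])/2; dy=(L[1]+Rr[1])/2
        th+=np.arctan(dth); o=o+R@np.array([0,dy])
    print(n,"th",th,"o",o,L,Rr)
    lp=(abs(G[:,1])<.075)
    for lo,hi in((.052,.0585),(.06,.07),(.070,.08)):
        h,e=np.histogram(G[lp&(G[:,2]>lo)&(G[:,2]<hi),0],np.arange(-.104,.13,.004)); print(lo,dict(zip((e[:-1]*1e3).round().astype(int).tolist(),h.tolist())))
    m=(abs(G[:,0]+.03)<.06)&(G[:,1]<-.09)&(G[:,1]>-.18)
    h=[(int(a*1e3),round(np.median(G[m&(abs(G[:,1]-a)<.002),2])*1e3,1)) for a in np.arange(-.17,-.09,.004)];print(h)
    m=(abs(G[:,1]+.126)<.02)
    h=[(int(a*1e3),round(np.median(G[m&(abs(G[:,0]-a)<.002),2])*1e3,1)) for a in np.arange(-.124,.07,.004)];print(h)
    w=(G[:,1]<-.17)&(G[:,1]>-.19)&(abs(G[:,0])<.05);print("worktop",np.median(G[w,2]))
E
python3 fitg.py 2>/dev/null
```

```text
top th 0.24616677526392333 o [0.59387549 0.33146395] (np.float64(0.007432701541681969), np.float64(0.09013007361133636), np.float64(0.0034401097508245807), 112) (np.float64(-0.007375699230823364), np.float64(-0.09013191427222413), np.float64(0.00577323105992867), 126)
0.052 {-104: 0, -100: 0, -96: 0, -92: 0, -88: 10, -84: 19, -80: 23, -76: 21, -72: 4, -68: 1, -64: 1, -60: 1, -56: 5, -52: 9, -48: 8, -44: 8, -40: 3, -36: 5, -32: 7, -28: 3, -24: 3, -20: 6, -16: 12, -12: 6, -8: 5, -4: 5, 0: 8, 4: 3, 8: 3, 12: 8, 16: 4, 20: 7, 24: 5, 28: 6, 32: 8, 36: 8, 40: 6, 44: 8, 48: 7, 52: 6, 56: 10, 60: 1, 64: 4, 68: 17, 72: 26, 76: 23, 80: 22, 84: 25, 88: 34, 92: 23, 96: 0, 100: 0, 104: 0, 108: 0, 112: 0, 116: 0, 120: 0, 124: 0}
0.06 {-104: 0, -100: 0, -96: 0, -92: 0, -88: 10, -84: 22, -80: 13, -76: 6, -72: 4, -68: 1, -64: 0, -60: 1, -56: 3, -52: 0, -48: 1, -44: 0, -40: 1, -36: 0, -32: 0, -28: 1, -24: 0, -20: 0, -16: 1, -12: 0, -8: 1, -4: 1, 0: 0, 4: 0, 8: 1, 12: 1, 16: 1, 20: 0, 24: 0, 28: 0, 32: 1, 36: 1, 40: 0, 44: 3, 48: 2, 52: 0, 56: 0, 60: 0, 64: 0, 68: 3, 72: 9, 76: 7, 80: 8, 84: 7, 88: 18,
[... 5045 characters left out ...]
oat64(nan)), (-35, np.float64(nan)), (-31, np.float64(nan)), (-27, np.float64(-505.1)), (-23, np.float64(nan)), (-19, np.float64(nan)), (-15, np.float64(699.9)), (-11, np.float64(688.7)), (-7, np.float64(687.4)), (-3, np.float64(671.5)), (0, np.float64(-623.9)), (4, np.float64(-624.0)), (8, np.float64(-624.6)), (12, np.float64(-624.6)), (16, np.float64(-628.3)), (20, np.float64(-621.4)), (24, np.float64(57.6)), (28, np.float64(359.7)), (32, np.float64(56.5)), (36, np.float64(58.8)), (40, np.float64(58.1)), (44, np.float64(59.2)), (48, np.float64(nan)), (52, np.float64(nan)), (56, np.float64(nan)), (60, np.float64(nan)), (64, np.float64(nan)), (68, np.float64(nan))]
worktop 0.6745585226445536
```

```bash
cat > edge.py <<'E'
from h import *
def edges(c,a,b,z,sgn=0,w=7,n=40,ch=None):
    """strongest grey step near world segment a-b at height z -> world points. sgn: +1 brighter toward left-of-direction normal in image"""
    g=cv2.GaussianBlur(c["pixels"].astype(np.float32).mean(2),(0,0),.7)
    T=np.linspace(0,1,n); S=np.array([[*(np.array(a)*(1-t)+np.array(b)*t),z] for t in T])
    q=proj(c,S); d=q[-1]-q[0]; d/=np.linalg.norm(d); nn=np.array([-d[1],d[0]])
    k=np.arange(-w,w+.01,.25); out=[]
    for p in q:
        m=(p+np.outer(k,nn)).astype(np.float32)
        s=cv2.remap(g,m[None,:,0],m[None,:,1],cv2.INTER_LINEAR)[0]; gr=np.gradient(s,.25)
        v=gr*sgn if sgn else abs(gr); i=v.argmax()
        if v[i]>6 and 0<i<len(k)-1: out.append(ray(c,*m[i],z)[:2])
    return np.array(out)
def fit(P):
    for _ in range(5):
        m=np.median(P,0); m=P.mean(0); u=np.linalg.svd(P-m)[2][0]; r=(P-m)@np.array([-u[1],u[0]])
        k=abs(r)<max(2*r.std(),5e-4); P=P[k]
    return m,u,r.std(),len(P)
E
python3 - <<'E'
from edge import *
th=.249;o=np.array([.594+.0075*np.cos(.249),.3305+.0075*np.sin(.249)])
R=lambda t:np.array([[np.cos(t),-np.sin(t)],[np.sin(t),np.cos(t)]])
E={"Lin":((-.06,.0845),(.06,.0845),.061),"Lout":((-.06,.096),(.06,.096),.061),"Rin":((-.05,-.0845),(.06,-.0845),.061),"Rout":((-.05,-.096),(.06,-.096),.061),
"lipF":((.079,-.07),(.079,.07),.076),"lipLow":((.079,-.07),(.079,.07),.066),"frontIn":((-.0785,-.04),(-.0785,.04),.057)}
for n in("top","side"):
    c=load(n)
    for k,(a,b,z) in E.items():
        for s in(1,-1):
            P=edges(c,o+R(th)@a,o+R(th)@b,z,s,w=5)
            if len(P)<10: continue
            m,u,sd,N=fit(P); g=R(th).T@(m-o); t=np.arctan2(u[1],u[0]); 
            if abs(a[0]-b[0])<1e-6: t-=np.pi/2
            t=(t+np.pi/2)%np.pi-np.pi/2
            print(n,k,s,"at",(g*1e3).round(1),"ang",round(t,4),"sd",round(sd*1e3,2),N)
E
```

```text
top Lin 1 at [-3.1 95.7] ang 0.2493 sd 0.44 37
top Lin -1 at [-1.4 84.4] ang 0.2469 sd 0.18 27
top Lout 1 at [ 0.9 95.6] ang 0.2497 sd 0.38 34
top Lout -1 at [ 0.9 84.7] ang 0.2565 sd 0.35 35
top Rin 1 at [  4.4 -85.6] ang 0.2602 sd 0.22 32
top Rin -1 at [  8.9 -94.3] ang 0.231 sd 1.81 36
top Rout 1 at [  3.5 -85.8] ang 0.2536 sd 0.39 37
top Rout -1 at [  3.6 -94.9] ang 0.2216 sd 0.96 24
top lipF 1 at [79. -0.] ang 0.2468 sd 0.55 39
top lipF -1 at [95.  -0.7] ang 0.2463 sd 0.57 38
top lipLow 1 at [85.6 -3.3] ang 0.2476 sd 0.56 36
top frontIn 1 at [-89.2   1.4] ang 0.254 sd 0.39 39
top frontIn -1 at [-78.3  -1.3] ang 0.2479 sd 0.63 37
side Lin 1 at [10.2 92.7] ang 0.28 sd 0.51 28
side Lin -1 at [ 0.7 79.5] ang 0.2397 sd 1.49 36
side Lout 1 at [ 5.6 93. ] ang 0.2649 sd 0.74 28
side Lout -1 at [ 2.2 80.2] ang 0.2422 sd 0.91 30
side Rin 1 at [  5.5 -86.8] ang 0.2272 sd 1.32 37
side Rin -1 at [   5.5 -103.3] ang 0.2561 sd 2.01 37
side Rout 1 at [  4.3 -86.9] ang 0.2246 sd 1.44 37
side Rout -1 at [   6.5 -103.8] ang 0.2488 sd 2.16 39
side lipF 1 at [81.  -0.9] ang 0.2644 sd 0.77 40
side lipF -1 at [72.1  5.6] ang 0.258 sd 0.54 29
side lipLow 1 at [83.8  0.3] ang 0.26 sd 0.56 33
side lipLow -1 at [74.8  0.8] ang 0.2516 sd 0.63 38
side frontIn 1 at [-87.9   5.7] ang 0.2733 sd 0.25 30
side frontIn -1 at [-73.5 -11.4] ang 0.1391 sd 1.18 29
```

```bash
python3 - <<'E'
from h import *
for n in("top","side"):
    c=load(n);P=cloud(c).reshape(-1,3); P=P[np.isfinite(P).all(1)]
    b=(P[:,0]>.46)&(P[:,0]<.73)&(P[:,1]>-.15)&(P[:,1]<.07)
    Q=P[b]; print(n,np.histogram(Q[:,2]*1e3,np.arange(-4,84,4))[0].tolist())
    H=Q[(Q[:,2]>.042)&(Q[:,2]<.09)&(Q[:,0]<.56)]
    m=H.mean(0);u=np.linalg.svd((H-m)[:,:2],full_matrices=False)[2][0]; u*=np.sign(u[1]);s=(H-m)[:,:2]@u
    print(" handle",m.round(4),len(H),"yaw",round(np.arctan2(-u[0],u[1]),4),"ext",s.min().round(4),s.max().round(4),"mid",(m[:2]+u*(s.min()+s.max())/2).round(4),"zmax",np.sort(H[:,2])[-5:].round(4))
    for lo,hi in((.022,.031),(.030,.042)):
        S=Q[(Q[:,2]>lo)&(Q[:,2]<hi)]; r=cv2.minAreaRect((S[:,:2]*1e3).astype(np.float32)); print(lo,len(S),np.round(r[0],1),np.round(r[1],1),r[2])
    # tray
    b=(P[:,0]>.44)&(P[:,0]<.62)&(P[:,1]>-.47)&(P[:,1]<-.17); Q=P[b]
    print(" tray z",np.histogram(Q[:,2]*1e3,np.arange(-4,84,4))[0].tolist())
    T=Q[(Q[:,2]>.014)&(Q[:,2]<.026)&(Q[:,0]<.58)]; T=T[(abs(T[:,1]+.325)<.09)]
    r=cv2.minAreaRect((T[:,:2]*1e3).astype(np.float32)); print(" tray",len(T),np.round(r[0],1),np.round(r[1],1),r[2])
    T=Q[(Q[:,2]>.034)&(Q[:,2]<.052)&(Q[:,0]<.59)&(abs(Q[:,1]+.32)<.05)]; print(" grip",len(T),np.median(T,0).round(4),T.min(0).round(4),T.max(0).round(4))
E
```

```text
top [599, 554, 262, 96, 105, 175, 368, 580, 521, 248, 101, 29, 5, 1, 2, 1, 5, 19, 30, 22, 15]
 handle [ 0.5065 -0.0204  0.0681] 107 yaw -0.1332 ext -0.0674 0.0393 mid [ 0.5047 -0.0343] zmax [0.0789 0.079  0.0792 0.0802 0.0817]
0.022 1212 [603.2 -33.6] [181.7 176.5] 84.50704193115234
0.03 592 [599.5 -35.2] [156.2 170.9] 80.72096252441406
 tray z [815, 902, 549, 220, 93, 59, 57, 48, 7, 8, 21, 15, 15, 10, 1, 5, 3, 2, 2, 1, 4]
 tray 168 [ 521.6 -319.7] [155.9  81.3] 84.22927856445312
 grip 55 [ 0.5315 -0.3183  0.0427] [ 0.5081 -0.3286  0.0348] [ 0.5584 -0.3121  0.0515]
side [507, 728, 31, 11, 113, 130, 126, 586, 493, 185, 35, 11, 9, 7, 10, 13, 7, 15, 35, 22, 2]
 handle [ 0.5132 -0.0088  0.0635] 125 yaw -0.2832 ext -0.0601 0.0292 mid [ 0.5089 -0.0236] zmax [0.0741 0.0741 0.0757 0.0761 0.0768]
0.022 1077 [608.4 -33.4] [179.2 171. ] 80.61968994140625
0.03 419 [598.7 -37.4] [155.5 161. ] 78.61327362060547
 tray z [377, 723, 133, 57, 58, 60, 58, 14, 7, 24, 15, 22, 20, 5, 4, 2, 3, 4, 5, 0, 3]
 tray 143 [ 538.5 -320.1] [159.6  53.5] 83.2601318359375
 grip 61 [ 0.5391 -0.3177  0.0412] [ 0.5149 -0.3279  0.034 ] [ 0.5604 -0.3088  0.049 ]
```

```bash
python3 - <<'E'
import cv2,numpy as np
t=cv2.imread("pics/top0.png");s=cv2.imread("pics/side0.png")
f=lambda im,x,y,w,h,k:cv2.resize((255*(im[y:y+h,x:x+w]/255.)**.55).astype(np.uint8),(w*k,h*k),interpolation=cv2.INTER_CUBIC)
a=f(t,290,230,80,65,5);b=f(s,282,234,80,50,5);c=f(t,385,235,58,32,6);d=f(s,350,205,34,34,8)
o=np.zeros((600,800,3),np.uint8)
o[:325,:400]=a;o[:250,400:800]=b;o[330:330+192,:348]=c;o[330:330+264,400:400+264][:264]=d[:270]
cv2.imwrite("pics/comp.png",o)
E
```

```text
Traceback (most recent call last):
ValueError: could not broadcast input array from shape (270,272,3) into shape (264,264,3)
```

```bash
python3 - <<'E'
import cv2,numpy as np
t=cv2.imread("pics/top0.png");s=cv2.imread("pics/side0.png")
f=lambda im,x,y,w,h,k:cv2.resize((255*(im[y:y+h,x:x+w]/255.)**.55).astype(np.uint8),(w*k,h*k),interpolation=cv2.INTER_CUBIC)
o=np.zeros((600,800,3),np.uint8)
def put(i,x,y): o[y:y+i.shape[0],x:x+i.shape[1]]=i
put(f(t,290,230,80,65,5),0,0);put(f(s,282,234,80,50,5),400,0);put(f(t,385,235,58,32,6),0,330);put(f(s,350,205,34,33,8),400,330)
cv2.imwrite("pics/comp.png",o)
E
```

```text
(no output)
```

View pics/comp.png

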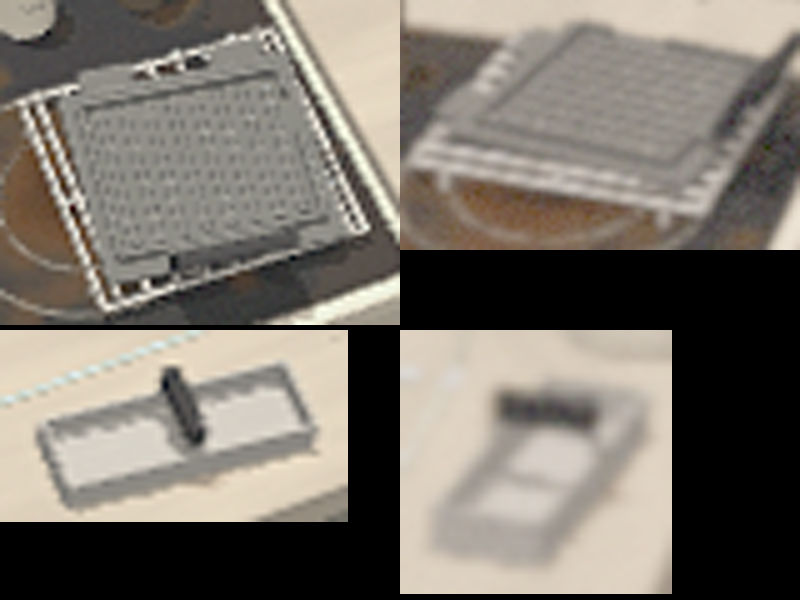

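```bash
python3 - <<'E'
from h import *
t=load("top");s=load("side")
f=lambda u,v:(290+u/5-.4,230+v/5-.4)
g=lambda u,v:(282+(u-400)/5-.4,234+v/5-.4)
pl={"BL":(68,97),"FL":(112,280),"FR":(340,232),"BR":(287,67)}
for k,p in pl.items(): print(k,ray(t,*f(*p),.026)[:2].round(4))
for k,p in {"tongL":(80,75),"tongL2":(140,66),"tongR":(208,53),"tongR2":(266,45)}.items(): print(k,ray(t,*f(*p),.026)[:2].round(4))
for k,p in {"sBL":(438,112),"sFL":(655,190)}.items(): print(k,ray(s,*g(*p),.026)[:2].round(4))
print("handle tops side",ray(s,*g(798,36),.071).round(4))
h=lambda u,v:(385+u/6-.4,235+(v-330)/6-.4)
for k,p in {"a":(40,430),"b":(288,366),"c":(317,430),"d":(68,492)}.items(): print(k,ray(t,*h(*p),.022)[:2].round(4))
for k,p in {"g1":(168,371),"g2":(197,436)}.items(): print(k,ray(t,*h(*p),.045)[:2].round(4))
q=lambda u,v:(350+(u-400)/8-.4,205+(v-330)/8-.4)
for k,p in {"g1":(500,395),"g2":(595,405)}.items(): print(k,ray(s,*q(*p),.045)[:2].round(4))
for k,p in {"a":(432,515),"b":(555,540),"c":(645,395),"d":(545,382)}.items(): print("s",k,ray(s,*q(*p),.022)[:2].round(4))
# dark handle masks
for c,n in((t,"top"),(s,"side")):
    X=cloud(c); gr=c["pixels"].mean(2)
    m=(gr<48)&(X[...,0]>.45)&(X[...,0]<.56)&(X[...,1]>-.12)&(X[...,1]<.05)&(X[...,2]>.030)&(X[...,2]<.09)
    P=X[m]; mm=np.median(P,0)
    print(n,len(P),mm.round(4),np.percentile(P,[3,97],0).round(4).tolist())
    A=np.c_[P[:,1],P[:,2],np.ones(len(P))]; co=np.linalg.lstsq(A,P[:,0],rcond=None)[0]; print("x= %.3f y + %.3f z + %.4f"%tuple(co))
E
```

```text
BL [0.6819 0.0226]
FL [0.5394 0.0509]
FR [ 0.515  -0.0992]
BR [ 0.647  -0.1223]
tongL [0.6953 0.0084]
tongL2 [ 0.6864 -0.0316]
tongR [ 0.6783 -0.0781]
tongR2 [ 0.669  -0.1169]
sBL [0.6984 0.0084]
sFL [0.5543 0.063 ]
handle tops side [ 0.5022 -0.0551  0.071 ]
a [ 0.561  -0.2459]
b [ 0.5451 -0.3955]
c [ 0.5004 -0.3888]
d [ 0.5181 -0.2412]
g1 [ 0.5555 -0.3204]
g2 [ 0.5107 -0.3143]
g1 [ 0.5559 -0.318 ]
g2 [ 0.516  -0.3183]
s a [ 0.5667 -0.2426]
s b [ 0.5143 -0.2325]
s c [ 0.5072 -0.3886]
s d [ 0.5513 -0.3911]
top 105 [ 0.5054 -0.0186  0.0698] [[0.4945, -0.0827, 0.0317], [0.5445, 0.0307, 0.079]]
x= 0.166 y + -0.730 z + 0.5593
side 88 [0.5138 0.0066 0.0635] [[0.5026, -0.0451, 0.0361], [0.5303, 0.0179, 0.0732]]
x= 0.218 y + -0.477 z + 0.5439
```

```bash
cat > plan.py <<'E'
from h import *
from scipy.spatial.transform import Rotation as Ro
from workcell import robot
TP=np.array([[0,.8660254,.5],[1,0,0],[0,.5,-.8660254]])   # tool axes in plate frame
def plate_pose(o,yaw,pitch=0): return Ro.from_euler("z",yaw)*Ro.from_euler("y",pitch),np.array(o,float)
def tool_for_plate(o,yaw,pitch=0,up=.004,back=0,grip=None):
    R,o=plate_pose(o,yaw,pitch); g=np.array([-.085,0,.032])+up*np.array([-.5,0,.866]) if grip is None else grip
    T=R*Ro.from_matrix(TP); z=T.apply([0,0,1]); return o+R.apply(g)+(.005-back)*z,T
def now():
    s=robot.read_state(); return s["tcp_pos"],Ro.from_rotvec(s["eef_rot"]),s
def plan(targets,start=None):
    p,R=start or now()[:2]
    for n,(tp,tR) in enumerate(targets):
        d=R.inv().apply(tp-p); w=(R.inv()*tR).as_rotvec()
        k=int(max(1,np.ceil(max(abs(d).max()/.1,abs(w).max()/(np.pi/2))-1e-9)))
        for i in range(k):
            d=R.inv().apply(tp-p)/(k-i); w=(R.inv()*tR).as_rotvec()/(k-i)
            f=(d/.1).round(3);t=(w/(np.pi/2)).round(3)
            rows=int(np.ceil(max(np.linalg.norm(f)*2,np.linalg.norm(t)*90/8.59)))
            print(n,"off",f.tolist(),"tw",t.tolist(),"rows>=",rows)
            p=p+R.apply(f*.1);R=R*Ro.from_rotvec(t*np.pi/2)
E
python3 - <<'E'
from plan import *
o=[.595,-.0365,.020];y=-.195
a=tool_for_plate(o,y,back=.10); a=(a[0],a[1]); b=tool_for_plate(o,y)
p,R,_=now(); mid=((p+a[0])/2,Ro.from_rotvec((a[1]*R.inv()).as_rotvec()/2)*R)
print(a[0],b[0]); plan([a,b])
E
```

```text
[ 0.46304909 -0.0104384   0.13773641] [ 0.51210147 -0.02012673  0.05113387]
0 off [-0.866, -0.719, 0.215] tw [-0.056, -0.046, 0.171] rows>= 3
0 off [-1.012, -0.485, 0.23] tw [-0.056, -0.046, 0.171] rows>= 3
0 off [-1.09, -0.223, 0.275] tw [-0.056, -0.046, 0.171] rows>= 3
0 off [-1.091, 0.045, 0.346] tw [-0.055, -0.046, 0.172] rows>= 3
0 off [-1.017, 0.297, 0.437] tw [-0.056, -0.046, 0.171] rows>= 3
1 off [0.0, -0.0, 0.5] tw [0.0, 0.0, 0.0] rows>= 1
1 off [0.0, -0.001, 0.5] tw [0.0, 0.0, 0.0] rows>= 2
```

```bash
sed -i 's#max()/.1,abs#max()/.085,abs#' plan.py && python3 - <<'E'
from plan import *
o=[.595,-.0365,.020];y=-.195
plan([tool_for_plate(o,y,back=.10)])
E
```

```text
0 off [-0.721, -0.599, 0.179] tw [-0.047, -0.038, 0.143] rows>= 2
0 off [-0.828, -0.438, 0.187] tw [-0.046, -0.038, 0.143] rows>= 2
0 off [-0.894, -0.258, 0.213] tw [-0.047, -0.038, 0.143] rows>= 2
0 off [-0.917, -0.072, 0.255] tw [-0.047, -0.038, 0.142] rows>= 2
0 off [-0.896, 0.111, 0.311] tw [-0.046, -0.039, 0.143] rows>= 2
0 off [-0.831, 0.281, 0.379] tw [-0.047, -0.038, 0.142] rows>= 2
```

Request:
arm_command:
  increments:
    - {"fingers": 1, "offset": [-0.72, -0.6, 0.18], "twist": [-0.047, -0.038, 0.143]}
    - {"fingers": 1, "offset": [-0.72, -0.6, 0.18], "twist": [-0.047, -0.038, 0.143]}
    - {"fingers": 1, "offset": [-0.72, -0.6, 0.18], "twist": [-0.047, -0.038, 0.143]}
    - {"fingers": 1, "offset": [-0.72, -0.6, 0.18], "twist": [-0.047, -0.038, 0.143]}

```text
clock: 0.5
tcp_pos: [0.2423, 0.4032, 0.2274]
eef_rot: [0.925, 2.925, 0.093]
wrist_force: [-0.3, 0.2, 0.3]
opening: 0.0854
finger_force: 0.0
```

Request:
arm_command:
  increments:
    - {"fingers": 1, "offset": [-0.83, -0.44, 0.19], "twist": [-0.046, -0.038, 0.143]}
    - {"fingers": 1, "offset": [-0.83, -0.44, 0.19], "twist": [-0.046, -0.038, 0.143]}
    - {"fingers": 1, "offset": [-0.83, -0.44, 0.19], "twist": [-0.046, -0.038, 0.143]}
    - {"fingers": 1, "offset": [-0.83, -0.44, 0.19], "twist": [-0.046, -0.038, 0.143]}

```text
clock: 0.9
tcp_pos: [0.2867, 0.321, 0.2095]
eef_rot: [1.216, 2.734, 0.18]
wrist_force: [-0.2, 0.5, 0.2]
opening: 0.0854
finger_force: 0.0
```

Request:
arm_command:
  increments:
    - {"fingers": 1, "offset": [-0.89, -0.26, 0.21], "twist": [-0.047, -0.038, 0.143]}
    - {"fingers": 1, "offset": [-0.89, -0.26, 0.21], "twist": [-0.047, -0.038, 0.143]}
    - {"fingers": 1, "offset": [-0.89, -0.26, 0.21], "twist": [-0.047, -0.038, 0.143]}
    - {"fingers": 1, "offset": [-0.89, -0.26, 0.21], "twist": [-0.047, -0.038, 0.143]}

```text
clock: 1.3
tcp_pos: [0.3305, 0.2388, 0.192]
eef_rot: [1.479, 2.513, 0.262]
wrist_force: [-0.1, 1.5, -0.1]
opening: 0.0857
finger_force: 0.0
```

Request:
arm_command:
  increments:
    - {"fingers": 1, "offset": [-0.92, -0.07, 0.255], "twist": [-0.047, -0.038, 0.142]}
    - {"fingers": 1, "offset": [-0.92, -0.07, 0.255], "twist": [-0.047, -0.038, 0.142]}
    - {"fingers": 1, "offset": [-0.92, -0.07, 0.255], "twist": [-0.047, -0.038, 0.142]}
    - {"fingers": 1, "offset": [-0.92, -0.07, 0.255], "twist": [-0.047, -0.038, 0.142]}

```text
clock: 1.7
tcp_pos: [0.3749, 0.1561, 0.174]
eef_rot: [1.711, 2.269, 0.337]
wrist_force: [-0.2, 0.7, 0.2]
opening: 0.0857
finger_force: 0.0
```

Request:
arm_command:
  increments:
    - {"fingers": 1, "offset": [-0.9, 0.11, 0.31], "twist": [-0.046, -0.039, 0.143]}
    - {"fingers": 1, "offset": [-0.9, 0.11, 0.31], "twist": [-0.046, -0.039, 0.143]}
    - {"fingers": 1, "offset": [-0.9, 0.11, 0.31], "twist": [-0.046, -0.039, 0.143]}
    - {"fingers": 1, "offset": [-0.9, 0.11, 0.31], "twist": [-0.046, -0.039, 0.143]}

```text
clock: 2.1
tcp_pos: [0.4189, 0.0733, 0.1561]
eef_rot: [1.914, 2.002, 0.402]
wrist_force: [-0.1, 0.6, -0.3]
opening: 0.0856
finger_force: 0.0
```

Request:
arm_command:
  increments:
    - {"fingers": 1, "offset": [-0.83, 0.28, 0.38], "twist": [-0.047, -0.038, 0.142]}
    - {"fingers": 1, "offset": [-0.83, 0.28, 0.38], "twist": [-0.047, -0.038, 0.142]}
    - {"fingers": 1, "offset": [-0.83, 0.28, 0.38], "twist": [-0.047, -0.038, 0.142]}
    - {"fingers": 1, "offset": [-0.83, 0.28, 0.38], "twist": [-0.047, -0.038, 0.142]}

```text
clock: 2.5
tcp_pos: [0.4631, -0.0091, 0.1379]
eef_rot: [2.084, 1.719, 0.462]
wrist_force: [-0.5, 0.6, 0.0]
opening: 0.0853
finger_force: 0.0
```

```bash
python3 - <<'E'
from plan import *
o=[.595,-.0365,.020];y=-.195
plan([tool_for_plate(o,y,back=.045),tool_for_plate(o,y)]); print(now()[0],now()[2]["qpos"].round(2))
from workcell import cams
c=cams.read_camera("side"); cv2.imwrite("pics/s1.png",cv2.resize(c["pixels"][160:310,240:440,::-1],None,fx=3.5,fy=3.5))
E
```

```text
0 off [-0.015, 0.001, 0.553] tw [0.0, -0.002, 0.002] rows>= 2
1 off [0.0, -0.0, 0.45] tw [0.0, -0.0, -0.0] rows>= 1
[ 0.46309153 -0.00911955  0.13791335] [-0.3   0.12  2.17  0.18  0.34 -0.26]
```

View pics/s1.png

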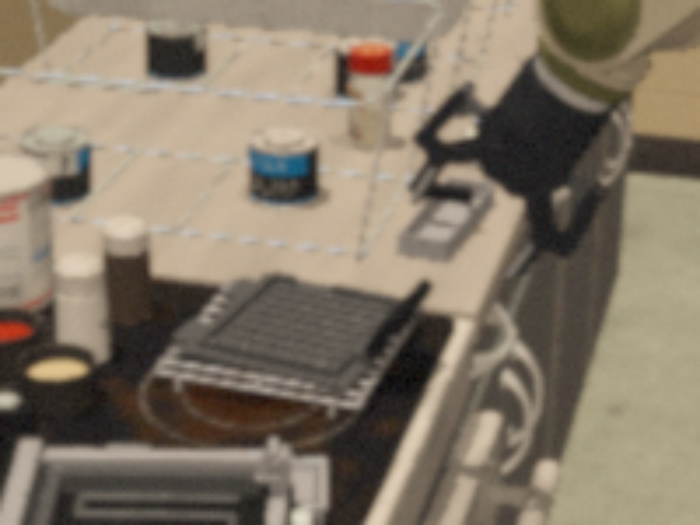

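The crop shows the gripper open, leaning back and aimed at the handle, whose tip is at crop (425,285). I'll move in.

Request:
arm_command:
  increments:
    - {"fingers": 1, "offset": [-0.015, 0, 0.3], "twist": [0, -0.002, 0.002]}
    - {"fingers": 1, "offset": [-0.015, 0, 0.55], "twist": [0, -0.002, 0.002]}
    - {"fingers": 1, "offset": [-0.015, 0, 0.7], "twist": [0, -0.002, 0.002]}
    - {"fingers": 1, "offset": [-0.015, 0, 0.85], "twist": [0, -0.002, 0.002]}
    - {"fingers": 1, "offset": [-0.015, 0, 0.85], "twist": [0, -0.002, 0.002]}

```text
clock: 3.05
tcp_pos: [0.5044, -0.0184, 0.0635]
eef_rot: [2.087, 1.715, 0.459]
wrist_force: [-0.9, 0.5, -0.5]
opening: 0.0856
finger_force: 0.0
```

Request:
arm_command:
  increments:
    - {"fingers": 1, "offset": [0, 0, 0.07], "twist": [0, 0, 0]}
    - {"fingers": 1, "offset": [0, 0, 0.15], "twist": [0, 0, 0]}
    - {"fingers": 1, "offset": [0, 0, 0.15], "twist": [0, 0, 0]}

```text
clock: 3.35
tcp_pos: [0.5118, -0.0205, 0.0517]
eef_rot: [2.086, 1.713, 0.46]
wrist_force: [-0.4, 0.8, 0.9]
opening: 0.0853
finger_force: 0.0
```

Now close gradually. Its force on the arm will show any off-centre contact.

Request:
arm_command:
  force: 25
  increments:
    - {"fingers": -0.3, "offset": [0, 0, 0], "twist": [0, 0, 0]}
    - {"fingers": -0.5, "offset": [0, 0, 0], "twist": [0, 0, 0]}
    - {"fingers": -0.7, "offset": [0, 0, 0], "twist": [0, 0, 0]}
    - {"fingers": -1, "offset": [0, 0, 0], "twist": [0, 0, 0]}
    - {"fingers": -1, "offset": [0, 0, 0], "twist": [0, 0, 0]}
    - {"fingers": -1, "offset": [0, 0, 0], "twist": [0, 0, 0]}
    - {"fingers": -1, "offset": [0, 0, 0], "twist": [0, 0, 0]}

```text
clock: 4.05
tcp_pos: [0.5135, -0.0226, 0.0529]
eef_rot: [2.083, 1.707, 0.461]
wrist_force: [3.0, 0.7, 6.5]
opening: 0.0118
finger_force: 25.7
```

Request:
arm_command:
  force: 90
  increments:
    - {"fingers": -1, "offset": [0, 0, 0], "twist": [0, 0, 0]}
    - {"fingers": -1, "offset": [0, 0, 0], "twist": [0, 0, 0]}
    - {"fingers": -1, "offset": [0, 0, 0], "twist": [0, 0, 0]}
    - {"fingers": -1, "offset": [0, 0, 0], "twist": [0, 0, 0]}

```text
clock: 4.45
tcp_pos: [0.5135, -0.0226, 0.053]
eef_rot: [2.083, 1.707, 0.461]
wrist_force: [1.8, 1.5, 8.8]
opening: 0.011
finger_force: 87.6
```

```bash
python3 - <<'E'
from plan import *
p,R,_=now(); plan([(p+[0,0,.03],R),(p+[0,0,.11],R)])
E
```

```text
0 off [-0.0, 0.152, -0.259] tw [0.0, 0.0, 0.0] rows>= 1
1 off [-0.002, 0.404, -0.69] tw [0.0, 0.0, 0.0] rows>= 2
```

Request:
arm_command:
  increments:
    - {"fingers": -1, "offset": [0, 0.07, -0.13], "twist": [0, 0, 0]}
    - {"fingers": -1, "offset": [0, 0.15, -0.26], "twist": [0, 0, 0]}
    - {"fingers": -1, "offset": [0, 0.15, -0.26], "twist": [0, 0, 0]}

```text
clock: 4.75
tcp_pos: [0.512, -0.0219, 0.0823]
eef_rot: [2.087, 1.709, 0.46]
wrist_force: [-0.2, 0.1, -4.2]
opening: 0.0107
finger_force: 88.4
```

Request:
arm_command:
  increments:
    - {"fingers": -1, "offset": [0, 0.15, -0.26], "twist": [0, 0, 0]}
    - {"fingers": -1, "offset": [0, 0.3, -0.5], "twist": [0, 0, 0]}
    - {"fingers": -1, "offset": [0, 0.4, -0.69], "twist": [0, 0, 0]}
    - {"fingers": -1, "offset": [0, 0.4, -0.69], "twist": [0, 0, 0]}

```text
clock: 5.15
tcp_pos: [0.5125, -0.022, 0.1625]
eef_rot: [2.086, 1.708, 0.462]
wrist_force: [-0.1, 0.3, -3.7]
opening: 0.0107
finger_force: 89.7
```

```bash
python3 - <<'E'
from plan import *
from workcell import cams
o=np.zeros((600,800,3),np.uint8);y=0
p,R,s=now();print(p,R.as_matrix().round(3).tolist(),s["wrist_force"])
cc=(p)
for n in("top","side"):
    c=cams.read_camera(n);np.savez(f"{n}1.npz",**{k:np.array(v) for k,v in c.items()})
    q=proj(c,p+[.06,-.01,-.02])[0]; w,h,k=(100,75,4); x0,y0=int(q[0]-w/2),int(q[1]-h/2); print(n,x0,y0)
    im=c["pixels"][y0:y0+h,x0:x0+w,::-1]; im=(255*(im/255.)**.55).astype(np.uint8); o[y:y+300,:400]=cv2.resize(im,(400,300),interpolation=cv2.INTER_CUBIC);y+=300
    X=cloud(c);Q=X.reshape(-1,3);Q=Q[(Q[:,2]>.09)&(Q[:,2]<.18)&(Q[:,0]>p[0]+.03)&(Q[:,0]<.75)&(abs(Q[:,1]+.04)<.13)]
    for _ in range(6):
        A=np.c_[Q[:,:2],np.ones(len(Q))];co=np.linalg.lstsq(A,Q[:,2],rcond=None)[0];r=Q[:,2]-A@co; Q=Q[abs(r)<max(2*r.std(),.003)]
    rect=cv2.minAreaRect((Q[:,:2]*1e3).astype(np.float32));print(n,len(Q),co.round(3),r.std().round(4),Q.mean(0).round(3),rect)
cv2.imwrite("pics/g1.png",o[:,:400])
E
```

```text
[ 0.51253459 -0.02195046  0.16252637] [[0.197, 0.847, 0.494], [0.98, -0.17, -0.099], [0.0, 0.504, -0.864]] [-0.09562563  0.28727943 -3.67393907]
top 282 211
top 1071 [-0.001  0.011  0.138] 0.0036 [ 0.624 -0.028  0.137] ((608.1434326171875, -40.13688659667969), (160.64027404785156, 161.2462158203125), 79.35549926757812)
side 285 180
side 928 [-0.011  0.003  0.142] 0.0018 [ 0.61  -0.031  0.135] ((610.5608520507812, -37.62584686279297), (167.2404022216797, 162.6265411376953), 80.82109069824219)
```

View pics/g1.png

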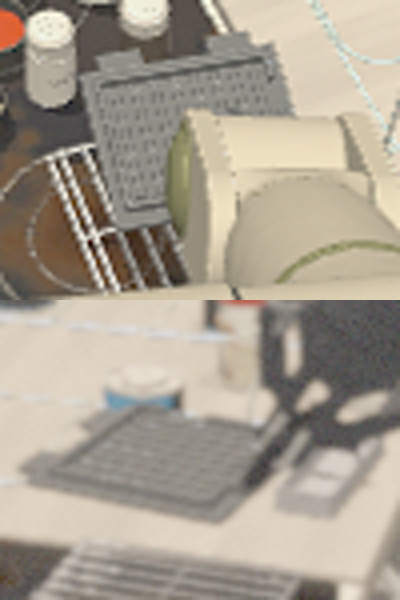

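The crop shows the plate level in the grip, with its left tongue at top-crop (97..140,55) and its right tongue at (205..250,35).

```bash
python3 - <<'E'
from plan import *
p,R,_=now(); yaw=-.198; z=.1355
Rz=Ro.from_euler("z",yaw)
o=p+Rz.apply([.0856,0,-.033])
t=load("top",1);s=load("side",1)
for n,P in {"L63":(97,57),"L27":(141,48),"R27":(205,38),"R63":(250,30)}.items():
    print(n,(Rz.inv().apply(ray(t,282+P[0]/4-.4,211+P[1]/4-.4,z)-o)*1e3).round(1))
for n,P in {"sL63":(22,166),"sFLslab":(222,221)}.items():
    print(n,(Rz.inv().apply(ray(s,285+P[0]/4-.4,180+P[1]/4-.4,z)-o)*1e3).round(1))
from edge import *
for n,c in(("top",t),("side",s)):
    for nm,a,b in(("Ledge",(-.0,.080),(.07,.080)),("tongL",(.091,.030),(.091,.060)),("tongR",(.091,-.060),(.091,-.030)),("Redge",(.03,-.08),(.07,-.08)),("back",(.075,-.022),(.075,.022)),("frontL",(-.075,.045),(-.075,.075))):
        A=[(o+Rz.apply([*q,0]))[:2] for q in(a,b)]
        for sg in(1,-1):
            P=edges(c,A[0],A[1],z,sg,w=3,n=25)
            if len(P)<8: continue
            m,u,sd,N=fit(P); g=Rz.inv().apply([*(m-o[:2]),0])*1e3
            print(n,nm,sg,g[:2].round(1),"dir",round((np.arctan2(u[1],u[0])-yaw+.4)%(np.pi/2)-.4,3),sd.round(5),N)
E
```

```text
L63 [89.6 63.5  9.1]
L27 [91.4 27.1  9.1]
R27 [ 90.8 -25.5   9.1]
R63 [ 91.4 -62.9   9.1]
sL63 [87.3 63.4  9.1]
sFLslab [-75.9  80.9   9.1]
top Ledge 1 [36.9 80.1] dir 0.001 0.00089 23
top Ledge -1 [33.6 79.7] dir 0.018 0.00737 18
top tongL -1 [91.5 45.7] dir 0.094 0.00065 21
top tongR 1 [ 92.6 -49. ] dir -0.206 0.00067 17
top tongR -1 [ 95.4 -36.7] dir 0.676 0.00132 8
top Redge 1 [ 49.8 -78.7] dir 0.028 0.00089 25
top back 1 [64.9  2. ] dir -0.004 0.00041 18
top back -1 [74.9  0. ] dir 0.002 0.00104 25
top frontL 1 [-74.7  60.4] dir -0.016 0.00041 19
side Ledge -1 [30.4 90.3] dir 0.016 0.00099 22
side tongL 1 [90.  47.3] dir -0.014 0.00078 21
side tongR 1 [ 88.9 -42.7] dir -0.053 0.00102 24
side Redge 1 [ 55.5 -86.7] dir 1.024 0.00735 18
side Redge -1 [ 42.4 -71.7] dir 1.145 0.00361 9
side back 1 [71.1  9.4] dir -0.067 0.00121 19
side frontL -1 [-77.5  62.6] dir 0.037 0.00054 24
```

```bash
python3 - <<'E'
from plan import *
for i in range(3):
    p,R,s=now();print(s["clock"],p.round(4),R.as_matrix()[:,1].round(3),s["wrist_force"].round(1),s["opening"],s["finger_force"])
E
```

```text
5.25 [ 0.5111 -0.0216  0.1594] [ 0.85  -0.171  0.499] [-0.3  0.5 -4.2] 0.010880482955804526 89.71040725708008
5.25 [ 0.5111 -0.0216  0.1594] [ 0.85  -0.171  0.499] [-0.3  0.5 -4.2] 0.010880482955804526 89.71040725708008
5.25 [ 0.5111 -0.0216  0.1594] [ 0.85  -0.171  0.499] [-0.3  0.5 -4.2] 0.010880482955804526 89.71040725708008
```

```bash
python3 - <<'E'
from plan import *
from edge import *
from workcell import cams
C={n:cams.read_camera(n) for n in("top","side")}
for n,c in C.items(): np.savez(f"{n}2.npz",**{k:np.array(v) for k,v in c.items()})
p,R,s=now();print(p)
m=R.as_matrix();yaw=np.arctan2(m[1,1],m[0,1]);print("yaw",yaw,"tilt",np.arcsin(m[2,1]))
Rz=Ro.from_euler("z",yaw);o=p+Rz.apply([.0856,0,-.033])
for z in(o[2]+.006,o[2]+.009):
  for n,nm,sg,a,b in(("top","Ledge",1,(-.0,.080),(.07,.080)),("top","tongL",-1,(.091,.030),(.091,.060)),("top","back",-1,(.075,-.022),(.075,.022)),("top","frontL",1,(-.075,.045),(-.075,.075)),("side","tongL",1,(.091,.030),(.091,.060)),("side","frontL",-1,(-.075,.045),(-.075,.075)),("side","Ledge",-1,(-.05,.08),(.06,.08)),("side","Ledge",1,(-.05,.08),(.06,.08))):
        A=[(o+Rz.apply([*q,0]))[:2] for q in(a,b)]
        P=edges(C[n],A[0],A[1],z,sg,w=3.5,n=25)
        if len(P)<8: continue
        mm,u,sd,N=fit(P); g=Rz.inv().apply([*(mm-o[:2]),0])*1e3
        print(z.round(4),n,nm,sg,g[:2].round(1),sd.round(5),N)
# left tongue outer corner triangulation by eye crops
k=np.zeros((300,600,3),np.uint8)
for i,(n,c) in enumerate(C.items()):
    q=proj(c,o+Rz.apply([.091,.063,.006]))[0].round().astype(int);print(n,q)
    k[:,i*300:i*300+300]=cv2.resize(c["pixels"][q[1]-15:q[1]+15,q[0]-15:q[0]+15,::-1],(300,300),interpolation=cv2.INTER_CUBIC)
cv2.imwrite("pics/cor.png",(255*(k/255.)**.6).astype(np.uint8))
E
```

```text
[ 0.51092969 -0.02159368  0.15887023]
yaw -0.19884074874899285 tilt 0.5207473649245955
0.1319 top Ledge 1 [38.9 80.8] 0.0009 22
0.1319 top tongL -1 [89.1 45.5] 0.00077 23
0.1319 top back -1 [73.5 -1. ] 0.00067 22
0.1319 top frontL 1 [-75.5  60.6] 0.00083 23
0.1319 side tongL 1 [90.5 45.4] 0.00094 24
0.1319 side frontL -1 [-76.7  61. ] 0.00062 24
0.1319 side Ledge -1 [ 4.5 87.3] 0.00081 18
0.1349 top Ledge 1 [37.7 80.7] 0.0008 20
0.1349 top tongL -1 [87.  45.9] 0.00083 24
0.1349 top back -1 [71.2  0.3] 0.00092 25
0.1349 top frontL 1 [-77.6  60.2] 0.00101 25
0.1349 side tongL 1 [86.8 48.9] 0.00045 17
0.1349 side frontL -1 [-79.5  64.3] 0.00061 25
0.1349 side Ledge -1 [ 3.  92.7] 0.00085 21
top [306 225]
side [289 222]
```

View pics/cor.png

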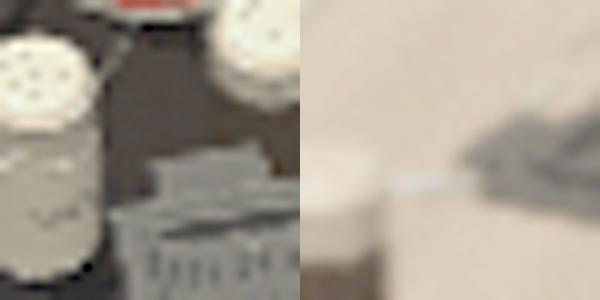

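The crops show the left tongue's corner within about a pixel of where the model puts it (crop centre). Next comes the transit to the grill.

```bash
cat > g.py <<'E'
from plan import *
GO=np.array([.6019,.3312,0]);GY=.250;TCPP=np.array([-.0845,-.0005,.033])
def tool(tip,pitch,dyaw=0):
    """tool pose for plate tongue tip (grill frame, mm) and front raised by pitch deg"""
    tipw=GO+Ro.from_euler("z",GY).apply(np.array(tip)/1e3)
    R=Ro.from_euler("z",GY+dyaw)*Ro.from_euler("y",pitch,degrees=True)
    return tipw+R.apply(TCPP-[.091,0,0]),R*Ro.from_matrix(TP)
def where():
    p,T,s=now(); R=T*Ro.from_matrix(TP).inv(); tip=p-R.apply(TCPP-[.091,0,0])
    G=Ro.from_euler("z",GY); e=(G.inv()*R).as_euler("ZYX",degrees=True)
    f=p-R.apply(TCPP-[-.075,0,0])
    print("clock",s["clock"],"tip",(G.inv().apply(tip-GO)*1e3).round(1),"front",(G.inv().apply(f-GO)*1e3).round(1),"yaw,pitch,roll deg",e.round(2),"F grill",G.inv().apply(s["wrist_force"]).round(1),"grip",round(s["opening"],4),s["finger_force"].round(0),"q",s["qpos"].round(2))
E
python3 - <<'E'
from g import *
where(); plan([tool((10,0,145),18),tool((58,0,85),18)])
E
```

```text
Traceback (most recent call last):
  File "g.py", line 12, in where
    print("clock",s["clock"],"tip",(G.inv().apply(tip-GO)*1e3).round(1),"front",(G.inv().apply(f-GO)*1e3).round(1),"yaw,pitch,roll deg",e.round(2),"F grill",G.inv().apply(s["wrist_force"]).round(1),"grip",round(s["opening"],4),s["finger_force"].round(0),"q",s["qpos"].round(2))
                                                                                                                                                                                                                                   ^^^^^^^^^^^^^^^^^^^^^^^
AttributeError: 'float' object has no attribute 'round'
```

```bash
sed -i 's/s\["finger_force"\].round(0)/round(s["finger_force"])/' g.py; python3 - <<'E'
from g import *
where(); plan([tool((10,0,145),18),tool((58,0,85),18)])
E
```

```text
clock 5.35 tip [ -17.1 -394.9  125.4] front [-166.7 -322.9  125.8] yaw,pitch,roll deg [-25.7    0.16   0.03] F grill [-0.4  0.2 -3.8] grip 0.0113 90 q [-0.3   0.18  2.02  0.12  0.43 -0.19]
0 off [0.749, -0.155, -0.295] tw [0.049, 0.026, -0.067] rows>= 2
0 off [0.774, -0.095, -0.254] tw [0.049, 0.025, -0.067] rows>= 2
0 off [0.79, -0.031, -0.219] tw [0.048, 0.025, -0.067] rows>= 2
0 off [0.798, 0.036, -0.187] tw [0.049, 0.026, -0.067] rows>= 2
1 off [-0.0, 0.345, 0.686] tw [-0.0, -0.0, 0.0] rows>= 2
```

Request:
arm_command:
  increments:
    - {"fingers": -1, "offset": [0.25, -0.05, -0.1], "twist": [0.016, 0.009, -0.022]}
    - {"fingers": -1, "offset": [0.5, -0.1, -0.2], "twist": [0.033, 0.017, -0.045]}
    - {"fingers": -1, "offset": [0.75, -0.155, -0.295], "twist": [0.049, 0.026, -0.067]}
    - {"fingers": -1, "offset": [0.75, -0.155, -0.295], "twist": [0.049, 0.026, -0.067]}

```text
clock: 5.75
tcp_pos: [0.4986, 0.0594, 0.178]
eef_rot: [2.04, 1.883, 0.413]
wrist_force: [0.2, -0.4, -4.4]
opening: 0.0111
finger_force: 89.7
```

Request:
arm_command:
  increments:
    - {"fingers": -1, "offset": [0.26, -0.03, -0.085], "twist": [0.016, 0.008, -0.022]}
    - {"fingers": -1, "offset": [0.52, -0.06, -0.17], "twist": [0.033, 0.017, -0.045]}
    - {"fingers": -1, "offset": [0.775, -0.095, -0.254], "twist": [0.049, 0.025, -0.067]}
    - {"fingers": -1, "offset": [0.775, -0.095, -0.254], "twist": [0.049, 0.025, -0.067]}

```text
clock: 6.15
tcp_pos: [0.4861, 0.1381, 0.1959]
eef_rot: [1.983, 2.048, 0.362]
wrist_force: [-0.5, -1.0, -4.0]
opening: 0.0109
finger_force: 89.7
```

Request:
arm_command:
  increments:
    - {"fingers": -1, "offset": [0.26, -0.01, -0.073], "twist": [0.016, 0.008, -0.022]}
    - {"fingers": -1, "offset": [0.52, -0.02, -0.146], "twist": [0.033, 0.017, -0.045]}
    - {"fingers": -1, "offset": [0.79, -0.03, -0.22], "twist": [0.048, 0.025, -0.067]}
    - {"fingers": -1, "offset": [0.79, -0.03, -0.22], "twist": [0.048, 0.025, -0.067]}

```text
clock: 6.55
tcp_pos: [0.4736, 0.2169, 0.2139]
eef_rot: [1.916, 2.21, 0.309]
wrist_force: [0.6, -1.5, -4.3]
opening: 0.0111
finger_force: 89.7
```

Request:
arm_command:
  increments:
    - {"fingers": -1, "offset": [0.26, 0.01, -0.06], "twist": [0.016, 0.009, -0.022]}
    - {"fingers": -1, "offset": [0.53, 0.025, -0.125], "twist": [0.033, 0.017, -0.045]}
    - {"fingers": -1, "offset": [0.8, 0.035, -0.187], "twist": [0.049, 0.026, -0.067]}
    - {"fingers": -1, "offset": [0.8, 0.035, -0.187], "twist": [0.049, 0.026, -0.067]}
    - {"fingers": -1, "offset": [0.8, 0.035, -0.187], "twist": [0.049, 0.026, -0.067]}

```text
clock: 7.05
tcp_pos: [0.4606, 0.2938, 0.2307]
eef_rot: [1.841, 2.369, 0.248]
wrist_force: [-0.4, -0.4, -4.6]
opening: 0.0109
finger_force: 89.7
```

```bash
python3 - <<'E'
from g import *
where(); plan([tool((58,0,85),18),tool((68,0,62),18)])
E
```

```text
clock 7.05 tip [ 10.7  -1.2 145.4] front [-147.2   -0.9  196.4] yaw,pitch,roll deg [-0.1  17.92 -0.16] F grill [-0.5 -0.3 -4.6] grip 0.0109 90 q [ 0.37  0.27  1.61 -0.03  1.05  0.13]
0 off [0.01, 0.338, 0.687] tw [0.001, 0.002, -0.0] rows>= 2
1 off [0.0, 0.05, 0.246] tw [-0.0, -0.0, -0.0] rows>= 1
```

Request:
arm_command:
  increments:
    - {"fingers": -1, "offset": [0, 0.17, 0.34], "twist": [0, 0, 0]}
    - {"fingers": -1, "offset": [0.01, 0.27, 0.55], "twist": [0.001, 0.002, 0]}
    - {"fingers": -1, "offset": [0.01, 0.34, 0.69], "twist": [0.001, 0.002, 0]}
    - {"fingers": -1, "offset": [0.01, 0.34, 0.69], "twist": [0.001, 0.002, 0]}
    - {"fingers": -1, "offset": [0.01, 0.34, 0.69], "twist": [0.001, 0.002, 0]}

```text
clock: 7.55
tcp_pos: [0.5066, 0.3062, 0.1717]
eef_rot: [1.843, 2.371, 0.251]
wrist_force: [-0.0, 0.1, -4.3]
opening: 0.011
finger_force: 89.7
```

```bash
python3 - <<'E'
from g import *
from edge import *
from workcell import cams
where(); plan([tool((68,0,62),18),tool((83,0,57),18)])
C={n:cams.read_camera(n) for n in("top","side")}
p,T,_=now(); R=T*Ro.from_matrix(TP).inv(); o=p-R.apply(TCPP)
k=np.zeros((420,800,3),np.uint8)
for i,(n,c) in enumerate(C.items()):
    q=proj(c,o+R.apply([.06,0,0]))[0].round().astype(int);print(n,q-[50,52])
    k[:,i*400:i*400+400]=cv2.resize(c["pixels"][q[1]-52:q[1]+53,q[0]-50:q[0]+50,::-1],(400,420),interpolation=cv2.INTER_CUBIC)
    print("pred tongue corners",[((proj(c,o+R.apply([.091,y,.006]))[0]-(q-[50,52])+.4)*4+[i*400,0]).round().tolist() for y in(.063,.027,-.027,-.063)])
cv2.imwrite("pics/ins.png",(255*(k/255.)**.6).astype(np.uint8))
E
```

```text
clock 7.55 tip [58.2 -0.2 86.2] front [-9.970e+01 -1.000e-01  1.374e+02] yaw,pitch,roll deg [-0.03 17.96  0.04] F grill [ 0.   0.1 -4.3] grip 0.011 90 q [ 0.35  0.43  1.55 -0.03  0.95  0.12]
0 off [0.001, 0.046, 0.256] tw [0.0, -0.0, -0.001] rows>= 1
1 off [-0.0, 0.136, 0.08] tw [0.0, -0.0, 0.0] rows>= 1
top [165 230]
pred tongue corners [[109.0, 226.0], [149.0, 202.0], [208.0, 166.0], [247.0, 143.0]]
side [219 245]
pred tongue corners [[529.0, 275.0], [538.0, 239.0], [552.0, 189.0], [561.0, 157.0]]
```

View pics/ins.png

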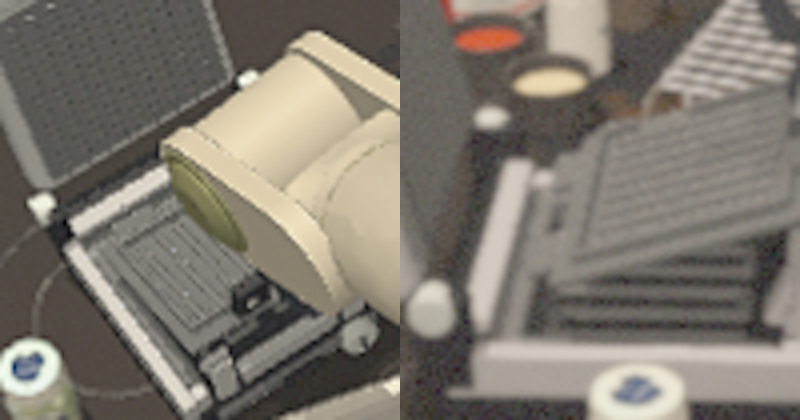

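The picture shows the plate pitched over the seat, with the tongues just in front of the lip and close to their predicted pixels. I'll ease them in and watch the force.

Request:
arm_command:
  increments:
    - {"fingers": -1, "offset": [0, 0.025, 0.13], "twist": [0, 0, 0]}
    - {"fingers": -1, "offset": [0, 0.046, 0.256], "twist": [0, 0, 0]}
    - {"fingers": -1, "offset": [0, 0.046, 0.256], "twist": [0, 0, 0]}
    - {"fingers": -1, "offset": [0, 0.046, 0.256], "twist": [0, 0, 0]}

```text
clock: 8.05
tcp_pos: [0.516, 0.3097, 0.1473]
eef_rot: [1.842, 2.372, 0.251]
wrist_force: [0.6, 0.5, -3.6]
opening: 0.0106
finger_force: 89.7
```

Request:
arm_command:
  increments:
    - {"fingers": -1, "offset": [0, 0.06, 0.045], "twist": [0, 0, 0]}
    - {"fingers": -1, "offset": [0, 0.09, 0.06], "twist": [0, 0, 0]}
    - {"fingers": -1, "offset": [0, 0.09, 0.06], "twist": [0, 0, 0]}

```text
clock: 8.35
tcp_pos: [0.5264, 0.3123, 0.1439]
eef_rot: [1.841, 2.371, 0.252]
wrist_force: [-0.0, -0.2, -5.2]
opening: 0.0107
finger_force: 89.8
```

```bash
python3 - <<'E'
from g import *
where(); plan([tool((83,0,57),18)])
E
```

```text
clock 8.35 tip [79.   1.  58.5] front [-78.9   0.9 109.5] yaw,pitch,roll deg [ 0.04 17.89  0.05] F grill [-0.1 -0.2 -5.2] grip 0.0107 90 q [ 0.35  0.5   1.52 -0.03  0.91  0.12]
0 off [-0.009, 0.038, 0.021] tw [0.001, -0.001, 0.0] rows>= 1
```

No contact yet. I'll go on under the lip.

Request:
arm_command:
  increments:
    - {"fingers": -1, "offset": [-0.005, 0.02, 0.01], "twist": [0, 0, 0]}
    - {"fingers": -1, "offset": [-0.009, 0.045, 0.02], "twist": [0, 0, 0]}
    - {"fingers": -1, "offset": [-0.009, 0.045, 0.02], "twist": [0, 0, 0]}

```text
clock: 8.65
tcp_pos: [0.5311, 0.3125, 0.1429]
eef_rot: [1.841, 2.371, 0.252]
wrist_force: [-0.2, -0.1, -3.8]
opening: 0.0108
finger_force: 89.8
```

```bash
python3 - <<'E'
from g import *
where(); plan([tool((86,0,56.5),14)]);print(); plan([tool((88,0,56),10)])
E
```

```text
clock 8.65 tip [83.6  0.1 57.6] front [-74.3  -0.  108.6] yaw,pitch,roll deg [ 0.04 17.89  0.05] F grill [-0.2 -0.  -3.8] grip 0.0108 90 q [ 0.35  0.51  1.51 -0.03  0.92  0.11]
0 off [0.0, -0.055, 0.111] tw [-0.043, -0.001, 0.0] rows>= 1

0 off [0.0, -0.108, 0.222] tw [-0.088, -0.001, 0.0] rows>= 1
```

Request:
arm_command:
  increments:
    - {"fingers": -1, "offset": [0, -0.028, 0.055], "twist": [-0.022, 0, 0]}
    - {"fingers": -1, "offset": [0, -0.055, 0.111], "twist": [-0.043, 0, 0]}
    - {"fingers": -1, "offset": [0, -0.055, 0.111], "twist": [-0.043, 0, 0]}

```text
clock: 8.95
tcp_pos: [0.5273, 0.3117, 0.1305]
eef_rot: [1.811, 2.333, 0.327]
wrist_force: [-0.1, 0.0, -2.2]
opening: 0.0108
finger_force: 90.1
```

```bash
python3 - <<'E'
from g import *
where(); plan([tool((88.5,0,56),9)])
E
```

```text
clock 8.95 tip [85.2  0.3 55.9] front [-75.9   0.1  96.2] yaw,pitch,roll deg [ 0.07 14.05  0.03] F grill [-0.   0.1 -2.2] grip 0.0108 90 q [ 0.35  0.49  1.58 -0.04  0.79  0.13]
0 off [-0.001, -0.065, 0.132] tw [-0.056, -0.001, 0.001] rows>= 1
```

Request:
arm_command:
  increments:
    - {"fingers": -1, "offset": [0, -0.03, 0.065], "twist": [-0.028, 0, 0]}
    - {"fingers": -1, "offset": [0, -0.062, 0.13], "twist": [-0.056, 0, 0]}
    - {"fingers": -1, "offset": [0, -0.062, 0.13], "twist": [-0.056, 0, 0]}

```text
clock: 9.25
tcp_pos: [0.5249, 0.3111, 0.1163]
eef_rot: [1.771, 2.282, 0.422]
wrist_force: [-0.5, 0.9, -3.0]
opening: 0.0109
finger_force: 90.1
```

```bash
python3 - <<'E'
from g import *
where(); plan([tool((90,0,55.5),5)])
E
```

```text
clock 9.25 tip [88.5  0.3 56. ] front [-75.4   0.1  82.2] yaw,pitch,roll deg [0.06 9.09 0.03] F grill [-0.3  1.  -3. ] grip 0.0109 90 q [ 0.36  0.48  1.67 -0.06  0.63  0.15]
0 off [-0.001, -0.067, 0.109] tw [-0.045, -0.001, 0.0] rows>= 1
```

Request:
arm_command:
  increments:
    - {"fingers": -1, "offset": [0, -0.033, 0.055], "twist": [-0.022, 0, 0]}
    - {"fingers": -1, "offset": [0, -0.067, 0.11], "twist": [-0.045, 0, 0]}
    - {"fingers": -1, "offset": [0, -0.067, 0.11], "twist": [-0.045, 0, 0]}

```text
clock: 9.55
tcp_pos: [0.5236, 0.3108, 0.1044]
eef_rot: [1.737, 2.237, 0.498]
wrist_force: [2.5, 1.2, -3.8]
opening: 0.0111
finger_force: 89.8
```

```bash
python3 - <<'E'
from g import *
where(); plan([tool((90.5,0,55),2)]);print(); plan([tool((91,0,55),0)])
E
```

```text
clock 9.55 tip [91.1  0.2 56.4] front [-74.3   0.1  70.7] yaw,pitch,roll deg [0.04 4.95 0.05] F grill [ 2.8  0.5 -3.8] grip 0.0111 90 q [ 0.36  0.48  1.73 -0.1   0.5   0.19]
0 off [-0.001, -0.069, 0.081] tw [-0.033, -0.001, 0.0] rows>= 1

0 off [-0.001, -0.102, 0.133] tw [-0.055, -0.001, 0.0] rows>= 1
```

Request:
arm_command:
  increments:
    - {"fingers": -1, "offset": [0, -0.035, 0.04], "twist": [-0.017, 0, 0]}
    - {"fingers": -1, "offset": [0, -0.069, 0.081], "twist": [-0.033, 0, 0]}
    - {"fingers": -1, "offset": [0, -0.069, 0.081], "twist": [-0.033, 0, 0]}

```text
clock: 9.85
tcp_pos: [0.5213, 0.3102, 0.0944]
eef_rot: [1.712, 2.203, 0.551]
wrist_force: [3.2, 1.5, -3.6]
opening: 0.0111
finger_force: 89.7
```

```bash
python3 - <<'E'
from g import *
where(); plan([tool((91,0,55),0)]);print();plan([tool((91,0,54.5),-1.5)])
E
```

```text
clock 9.85 tip [90.9  0.1 55.4] front [-75.    0.1  61.1] yaw,pitch,roll deg [0.01 1.96 0.06] F grill [ 3.5  0.7 -3.6] grip 0.0111 90 q [ 0.37  0.48  1.78 -0.14  0.4   0.23]
0 off [-0.001, -0.04, 0.051] tw [-0.022, -0.001, -0.0] rows>= 1

0 off [-0.001, -0.072, 0.092] tw [-0.038, -0.001, -0.0] rows>= 1
```

Request:
arm_command:
  increments:
    - {"fingers": -1, "offset": [0, -0.02, 0.026], "twist": [-0.011, 0, 0]}
    - {"fingers": -1, "offset": [0, -0.04, 0.051], "twist": [-0.022, 0, 0]}
    - {"fingers": -1, "offset": [0, -0.04, 0.051], "twist": [-0.022, 0, 0]}

```text
clock: 10.15
tcp_pos: [0.5204, 0.3097, 0.0886]
eef_rot: [1.692, 2.182, 0.585]
wrist_force: [0.3, -2.1, 0.1]
opening: 0.0107
finger_force: 90.5
```

```bash
python3 - <<'E'
from g import *
where(); plan([tool((91,0,54),-1)])
E
```

```text
clock 10.15 tip [91.2  0.1 55.7] front [-74.8  -0.1  55.6] yaw,pitch,roll deg [ 0.07 -0.04 -0.01] F grill [-0.3 -2.1  0.1] grip 0.0107 91 q [ 0.37  0.48  1.81 -0.18  0.33  0.27]
0 off [0.001, -0.03, 0.036] tw [-0.011, -0.0, 0.001] rows>= 1
```

Request:
arm_command:
  increments:
    - {"fingers": -1, "offset": [0, -0.015, 0.018], "twist": [-0.005, 0, 0]}
    - {"fingers": -1, "offset": [0, -0.03, 0.036], "twist": [-0.008, 0, 0]}
    - {"fingers": -1, "offset": [0, -0.03, 0.036], "twist": [-0.008, 0, 0]}
    - {"fingers": -1, "offset": [0, -0.03, 0.036], "twist": [-0.008, 0, 0]}

```text
clock: 10.55
tcp_pos: [0.5209, 0.3103, 0.0878]
eef_rot: [1.683, 2.169, 0.605]
wrist_force: [-15.6, -7.3, 33.6]
opening: 0.0112
finger_force: 96.5
```

```bash
python3 - <<'E'
from g import *
where()
from workcell import cams
C={n:cams.read_camera(n) for n in("top","side")}
k=np.zeros((420,800,3),np.uint8)
for i,(n,c) in enumerate(C.items()):
    q=proj(c,GO+Ro.from_euler("z",GY).apply([-.06,0.02,.06]))[0].round().astype(int)
    k[:,i*400:i*400+400]=cv2.resize(c["pixels"][q[1]-42:q[1]+42,q[0]-40:q[0]+40,::-1],(400,420),interpolation=cv2.INTER_CUBIC)
cv2.imwrite("pics/seat.png",(255*(k/255.)**.6).astype(np.uint8))
E
```

```text
clock 10.55 tip [92.4  0.5 58.3] front [-73.5   0.3  55. ] yaw,pitch,roll deg [ 0.08 -1.16  0.04] F grill [-16.9  -3.2  33.6] grip 0.0112 96 q [ 0.37  0.49  1.82 -0.2   0.3   0.29]
```

View pics/seat.png

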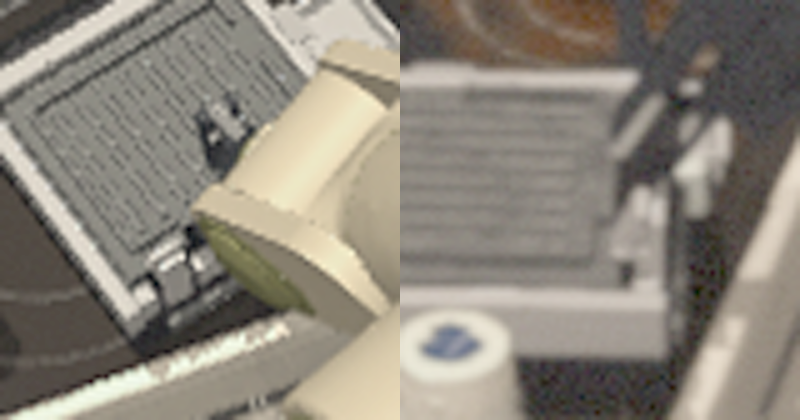

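The plate lies in the seat and the catch nose by the front left wall stands over its edge. I'll relax the press, open slightly and withdraw along the handle.

Request:
arm_command:
  increments:
    - {"fingers": -1, "offset": [0, 0.015, -0.02], "twist": [0.005, 0, 0]}
    - {"fingers": -1, "offset": [0, 0.026, -0.03], "twist": [0.008, 0, 0]}
    - {"fingers": -1, "offset": [0, 0.026, -0.03], "twist": [0.008, 0, 0]}

```text
clock: 10.95
tcp_pos: [0.5205, 0.3102, 0.0881]
eef_rot: [1.692, 2.181, 0.588]
wrist_force: [-0.3, 1.1, 10.1]
opening: 0.011
finger_force: 92.0
```

Request:
arm_command:
  force: 20
  increments:
    - {"fingers": -0.45, "offset": [0, 0, 0], "twist": [0, 0, 0]}
    - {"fingers": -0.45, "offset": [0, 0, 0], "twist": [0, 0, 0]}
    - {"fingers": -0.45, "offset": [0, 0, 0], "twist": [0, 0, 0]}

```text
clock: 11.25
tcp_pos: [0.5189, 0.3095, 0.086]
eef_rot: [1.695, 2.182, 0.584]
wrist_force: [0.2, 0.0, -0.5]
opening: 0.0234
finger_force: 0.0
```

Request:
arm_command:
  increments:
    - {"fingers": -0.45, "offset": [0, 0, -0.2], "twist": [0, 0, 0]}
    - {"fingers": -0.45, "offset": [0, 0, -0.5], "twist": [0, 0, 0]}
    - {"fingers": 0, "offset": [0, 0, -0.9], "twist": [0, 0, 0]}
    - {"fingers": 1, "offset": [0, 0, -0.9], "twist": [0, 0, 0]}
    - {"fingers": 1, "offset": [0, 0, -0.9], "twist": [0, 0, 0]}

```text
clock: 11.75
tcp_pos: [0.4756, 0.2985, 0.1648]
eef_rot: [1.694, 2.182, 0.586]
wrist_force: [0.4, 0.1, 0.0]
opening: 0.0663
finger_force: 0.0
```

```bash
cat > tr.py <<'E'
from g import *
L=np.radians(27)
def tt(pos,yaw,back=0,up=0):
    """tool for tray grip point at pos; yaw = heading of tray's far side"""
    Rz=Ro.from_euler("z",yaw); z=np.array([np.sin(L),0,-np.cos(L)]); y=np.array([0,-1,0]); x=np.cross(y,z)
    T=Rz*Ro.from_matrix(np.c_[x,y,z]); return np.array(pos)+T.apply([0,0,.005-back])+[0,0,up],T
TG=np.array([.5335,-.3175,.037]);TY=-.115
E
python3 - <<'E'
from tr import *
from workcell import cams
from edge import *
p,R,s=now(); print(p,s["wrist_force"],s["qpos"].round(2))
# plate + catch check by depth
R2=Ro.from_euler("z",GY)
for n in("top","side"):
    c=cams.read_camera(n);np.savez(f"{n}3.npz",**{k:np.array(v) for k,v in c.items()})
    G=R2.inv().apply(cloud(c).reshape(-1,3)-GO)*1e3
    for nm,x0,x1,y0,y1,h in(("rimL/back",50,64,-50,50,80),("rim front",-64,-57,-40,40,80),("mid",-40,40,-60,60,80)):
        m=(G[:,0]>x0)&(G[:,0]<x1)&(G[:,1]>y0)&(G[:,1]<y1)&(G[:,2]>40)&(G[:,2]<h);print(n,nm,m.sum(),np.median(G[m,2]).round(1))
    for sy in(57.5,-57.5):
        out=[]
        for d in (load(n),c):
            g=R2.inv().apply(cloud(d).reshape(-1,3)-GO)*1e3
            m=(abs(g[:,1]-sy)<10)&(g[:,0]>-115)&(g[:,0]<-50)&(g[:,2]>72)&(g[:,2]<100);out.append((int(m.sum()),g[m].mean(0).round(1).tolist()))
        print(n,"nose",sy,out)
a=tt(TG,TY,back=.12)
plan([a])
E
```

```text
[0.47559698 0.29848105 0.16481188] [0.37465431 0.12097131 0.04946087] [ 0.38  0.28  1.87 -0.14  0.48  0.24]
top rimL/back 152 64.5
top rim front 22 69.0
top mid 700 62.9
top nose 57.5 [(36, [-86.6, 58.6, 83.9]), (39, [-84.9, 59.2, 83.2])]
top nose -57.5 [(31, [-86.1, -57.0, 84.7]), (0, [nan, nan, nan])]
side rimL/back 154 62.9
side rim front 67 70.0
side mid 987 63.4
side nose 57.5 [(65, [-78.6, 59.0, 82.2]), (62, [-78.3, 59.4, 82.0])]
side nose -57.5 [(50, [-78.9, -55.4, 82.4]), (17, [-74.1, -58.8, 83.6])]
0 off [-0.846, -0.197, -0.074] tw [-0.009, -0.017, 0.172] rows>= 2
0 off [-0.869, 0.038, -0.052] tw [-0.009, -0.017, 0.172] rows>= 2
0 off [-0.829, 0.269, -0.027] tw [-0.009, -0.017, 0.171] rows>= 2
0 off [-0.728, 0.48, -0.001] tw [-0.009, -0.016, 0.172] rows>= 2
0 off [-0.574, 0.656, 0.023] tw [-0.009, -0.016, 0.171] rows>= 2
0 off [-0.378, 0.784, 0.046] tw [-0.01, -0.017, 0.172] rows>= 2
0 off [-0.153, 0.856, 0.065] tw [-0.01, -0.016, 0.171] rows>= 2<stdin>:16: RuntimeWarning: Mean of empty slice.
  ret = um.true_divide(
```

The noses are where they were at the start, so the catch is closed and the plate is home. Next, the tray.

Request:
arm_command:
  increments:
    - {"fingers": 1, "offset": [-0.42, -0.1, -0.037], "twist": [-0.005, -0.008, 0.086]}
    - {"fingers": 1, "offset": [-0.845, -0.197, -0.074], "twist": [-0.009, -0.017, 0.172]}
    - {"fingers": 1, "offset": [-0.845, -0.197, -0.074], "twist": [-0.009, -0.017, 0.172]}
    - {"fingers": 1, "offset": [-0.845, -0.197, -0.074], "twist": [-0.009, -0.017, 0.172]}

```text
clock: 12.25
tcp_pos: [0.4768, 0.2108, 0.1602]
eef_rot: [1.995, 1.939, 0.637]
wrist_force: [-0.0, 0.1, 0.3]
opening: 0.0852
finger_force: 0.0
```

Request:
arm_command:
  increments:
    - {"fingers": 1, "offset": [-0.43, 0.02, -0.026], "twist": [-0.005, -0.008, 0.086]}
    - {"fingers": 1, "offset": [-0.87, 0.04, -0.052], "twist": [-0.009, -0.017, 0.172]}
    - {"fingers": 1, "offset": [-0.87, 0.04, -0.052], "twist": [-0.009, -0.017, 0.172]}
    - {"fingers": 1, "offset": [-0.87, 0.04, -0.052], "twist": [-0.009, -0.017, 0.172]}

```text
clock: 12.65
tcp_pos: [0.478, 0.1245, 0.1574]
eef_rot: [2.263, 1.661, 0.682]
wrist_force: [0.6, 0.6, 0.1]
opening: 0.0854
finger_force: 0.0
```

Request:
arm_command:
  increments:
    - {"fingers": 1, "offset": [-0.41, 0.135, -0.013], "twist": [-0.005, -0.008, 0.086]}
    - {"fingers": 1, "offset": [-0.83, 0.27, -0.027], "twist": [-0.009, -0.017, 0.171]}
    - {"fingers": 1, "offset": [-0.83, 0.27, -0.027], "twist": [-0.009, -0.017, 0.171]}
    - {"fingers": 1, "offset": [-0.83, 0.27, -0.027], "twist": [-0.009, -0.017, 0.171]}

```text
clock: 13.05
tcp_pos: [0.4789, 0.0378, 0.154]
eef_rot: [2.498, 1.349, 0.714]
wrist_force: [-0.0, 0.3, -0.4]
opening: 0.0849
finger_force: 0.0
```

Request:
arm_command:
  increments:
    - {"fingers": 1, "offset": [-0.36, 0.24, 0], "twist": [-0.005, -0.008, 0.086]}
    - {"fingers": 1, "offset": [-0.73, 0.48, 0], "twist": [-0.009, -0.016, 0.172]}
    - {"fingers": 1, "offset": [-0.73, 0.48, 0], "twist": [-0.009, -0.016, 0.172]}
    - {"fingers": 1, "offset": [-0.73, 0.48, 0], "twist": [-0.009, -0.016, 0.172]}

```text
clock: 13.45
tcp_pos: [0.4798, -0.0491, 0.1503]
eef_rot: [2.698, 1.006, 0.738]
wrist_force: [-0.2, 0.7, 0.9]
opening: 0.0852
finger_force: 0.0
```

```bash
python3 - <<'E'
from tr import *
print(now()[0],now()[2]["qpos"].round(2)); plan([tt(TG,TY,back=.12)])
t=load("top");X=cloud(t)
for n,u,v in(("timer",461,235),("fuel",401,208),("redjar",449,195)): print(n,np.nanmedian(X[v-2:v+3,u-2:u+3].reshape(-1,3),0).round(3))
E
```

```text
[ 0.47976623 -0.0490705   0.15034869] [-0.47  0.13  2.12  0.54  0.49 -0.05]
0 off [-0.58, 0.655, 0.022] tw [-0.01, -0.017, 0.172] rows>= 2
0 off [-0.383, 0.786, 0.047] tw [-0.01, -0.017, 0.172] rows>= 2
0 off [-0.158, 0.859, 0.067] tw [-0.009, -0.017, 0.172] rows>= 2
timer [ 0.523 -0.492  0.032]
fuel [ 0.687 -0.342  0.063]
redjar [ 0.645 -0.502  0.102]
```

Request:
arm_command:
  increments:
    - {"fingers": 1, "offset": [-0.29, 0.33, 0.01], "twist": [-0.005, -0.008, 0.086]}
    - {"fingers": 1, "offset": [-0.58, 0.655, 0.02], "twist": [-0.01, -0.017, 0.172]}
    - {"fingers": 1, "offset": [-0.58, 0.655, 0.02], "twist": [-0.01, -0.017, 0.172]}
    - {"fingers": 1, "offset": [-0.58, 0.655, 0.02], "twist": [-0.01, -0.017, 0.172]}

```text
clock: 13.85
tcp_pos: [0.4801, -0.1361, 0.1468]
eef_rot: [2.855, 0.633, 0.747]
wrist_force: [-0.5, 0.8, -0.2]
opening: 0.0855
finger_force: 0.0
```

Request:
arm_command:
  increments:
    - {"fingers": 1, "offset": [-0.19, 0.39, 0.023], "twist": [-0.005, -0.008, 0.086]}
    - {"fingers": 1, "offset": [-0.38, 0.785, 0.047], "twist": [-0.01, -0.017, 0.172]}
    - {"fingers": 1, "offset": [-0.38, 0.785, 0.047], "twist": [-0.01, -0.017, 0.172]}
    - {"fingers": 1, "offset": [-0.38, 0.785, 0.047], "twist": [-0.01, -0.017, 0.172]}

```text
clock: 14.25
tcp_pos: [0.4807, -0.2231, 0.1432]
eef_rot: [2.965, 0.238, 0.743]
wrist_force: [0.5, -0.2, 0.2]
opening: 0.0857
finger_force: 0.0
```

Request:
arm_command:
  increments:
    - {"fingers": 1, "offset": [-0.08, 0.43, 0.033], "twist": [-0.005, -0.008, 0.086]}
    - {"fingers": 1, "offset": [-0.16, 0.86, 0.067], "twist": [-0.009, -0.017, 0.172]}
    - {"fingers": 1, "offset": [-0.16, 0.86, 0.067], "twist": [-0.009, -0.017, 0.172]}
    - {"fingers": 1, "offset": [-0.16, 0.86, 0.067], "twist": [-0.009, -0.017, 0.172]}
    - {"fingers": 1, "offset": [-0.16, 0.86, 0.067], "twist": [-0.009, -0.017, 0.172]}

```text
clock: 14.75
tcp_pos: [0.481, -0.3101, 0.1397]
eef_rot: [3.026, -0.173, 0.726]
wrist_force: [-0.8, 0.1, -0.2]
opening: 0.0855
finger_force: 0.0
```

```bash
python3 - <<'E'
from tr import *
print(now()[0],now()[2]["qpos"].round(2)); plan([tt(TG,TY,back=.04),tt(TG,TY)])
E
```

```text
[ 0.48100221 -0.31014472  0.13965131] [-0.92  0.36  1.81  0.53  0.71  0.4 ]
0 off [0.007, 0.014, 0.805] tw [-0.001, 0.0, 0.0] rows>= 2
1 off [-0.0, 0.0, 0.4] tw [-0.0, 0.0, 0.0] rows>= 1
```

Request:
arm_command:
  increments:
    - {"fingers": 1, "offset": [0, 0.01, 0.4], "twist": [0, 0, 0]}
    - {"fingers": 1, "offset": [0.007, 0.014, 0.8], "twist": [0, 0, 0]}
    - {"fingers": 1, "offset": [0.007, 0.014, 0.9], "twist": [0, 0, 0]}
    - {"fingers": 1, "offset": [0.007, 0.014, 0.9], "twist": [0, 0, 0]}

```text
clock: 15.15
tcp_pos: [0.5218, -0.317, 0.0592]
eef_rot: [3.027, -0.175, 0.724]
wrist_force: [0.4, 0.4, -0.2]
opening: 0.0855
finger_force: 0.0
```

Request:
arm_command:
  increments:
    - {"fingers": 1, "offset": [0, 0, 0.15], "twist": [0, 0, 0]}
    - {"fingers": 1, "offset": [0, 0, 0.28], "twist": [0, 0, 0]}
    - {"fingers": 1, "offset": [0, 0, 0.28], "twist": [0, 0, 0]}

```text
clock: 15.45
tcp_pos: [0.5343, -0.3198, 0.0349]
eef_rot: [3.025, -0.178, 0.726]
wrist_force: [0.2, -0.1, 0.2]
opening: 0.0852
finger_force: 0.0
```

Request:
arm_command:
  force: 20
  increments:
    - {"fingers": -0.4, "offset": [0, 0, 0], "twist": [0, 0, 0]}
    - {"fingers": -0.6, "offset": [0, 0, 0], "twist": [0, 0, 0]}
    - {"fingers": -0.8, "offset": [0, 0, 0], "twist": [0, 0, 0]}
    - {"fingers": -1, "offset": [0, 0, 0], "twist": [0, 0, 0]}
    - {"fingers": -1, "offset": [0, 0, 0], "twist": [0, 0, 0]}
    - {"fingers": -1, "offset": [0, 0, 0], "twist": [0, 0, 0]}
    - {"fingers": -1, "offset": [0, 0, 0], "twist": [0, 0, 0]}

```text
clock: 16.15
tcp_pos: [0.5344, -0.3205, 0.0353]
eef_rot: [3.023, -0.179, 0.727]
wrist_force: [-1.8, -1.1, 4.2]
opening: 0.0117
finger_force: 23.5
```

Request:
arm_command:
  force: 60
  increments:
    - {"fingers": -1, "offset": [0, 0, 0], "twist": [0, 0, 0]}
    - {"fingers": -1, "offset": [0, 0, 0], "twist": [0, 0, 0]}
    - {"fingers": -1, "offset": [0, 0, 0], "twist": [0, 0, 0]}

```text
clock: 16.45
tcp_pos: [0.5345, -0.3205, 0.0354]
eef_rot: [3.023, -0.179, 0.727]
wrist_force: [-2.2, 0.1, 5.0]
opening: 0.0112
finger_force: 59.3
```

```bash
python3 - <<'E'
from tr import *
p,R,s=now();print(p,R.as_matrix().round(3).tolist(),s["wrist_force"])
plan([(p+[0,0,.006],R),(p+[-.13,.02,.03],R),(p+[-.13,.05,.13],R)])
E
```

```text
[ 0.53446308 -0.32050719  0.03540302] [[0.884, -0.118, 0.452], [-0.105, -0.993, -0.053], [0.455, -0.0, -0.891]] [-2.17269584  0.13334431  4.96477377]
0 off [0.027, -0.0, -0.053] tw [0.0, 0.0, 0.0] rows>= 1
1 off [-0.531, -0.023, -0.406] tw [0.0, 0.0, 0.0] rows>= 2
1 off [-0.53, -0.023, -0.406] tw [0.0, 0.0, 0.0] rows>= 2
2 off [0.211, -0.149, -0.453] tw [0.0, 0.0, 0.0] rows>= 2
2 off [0.212, -0.149, -0.453] tw [0.0, 0.0, 0.0] rows>= 2
```

Request:
arm_command:
  increments:
    - {"fingers": -1, "offset": [0.027, 0, -0.053], "twist": [0, 0, 0]}
    - {"fingers": -1, "offset": [0.027, 0, -0.053], "twist": [0, 0, 0]}
    - {"fingers": -1, "offset": [-0.25, -0.01, -0.25], "twist": [0, 0, 0]}
    - {"fingers": -1, "offset": [-0.5, -0.02, -0.46], "twist": [0, 0, 0]}
    - {"fingers": -1, "offset": [-0.5, -0.02, -0.46], "twist": [0, 0, 0]}

```text
clock: 16.95
tcp_pos: [0.4673, -0.3099, 0.0534]
eef_rot: [3.025, -0.181, 0.725]
wrist_force: [0.5, -0.4, -1.5]
opening: 0.0107
finger_force: 58.6
```

Request:
arm_command:
  increments:
    - {"fingers": -1, "offset": [0.1, -0.08, -0.35], "twist": [0, 0, 0]}
    - {"fingers": -1, "offset": [0.25, -0.15, -0.7], "twist": [0, 0, 0]}
    - {"fingers": -1, "offset": [0.4, -0.15, -1.0], "twist": [0, 0, 0]}
    - {"fingers": -1, "offset": [0.4, -0.15, -1.0], "twist": [0, 0, 0]}

```text
clock: 17.35
tcp_pos: [0.4631, -0.296, 0.165]
eef_rot: [3.016, -0.176, 0.733]
wrist_force: [0.2, 0.0, -1.8]
opening: 0.0109
finger_force: 58.9
```

```bash
cat >> tr.py <<'E'
BAY=GO+Ro.from_euler("z",GY).apply([-.030,-.126,.008])
def tb(h,off=.0013,dx=0,dy=0):  # tcp pose, tray underside h mm above the bay floor
    R=Ro.from_euler("z",GY); T=R*Ro.from_euler("z",np.pi/2-TY0)*T0
    return BAY+R.apply([dx,dy+off,.0354+h/1e3]),T
M=np.array([[.884,-.118,.452],[-.105,-.993,-.053],[.455,0,-.891]]) # tool when the tray stood level
T0=Ro.from_matrix(M); TY0=np.arctan2(-M[0,1],-M[1,1])*-1
E
python3 - <<'E'
from tr import *
p,R,s=now();print(p,s["wrist_force"],s["opening"],s["qpos"].round(2),TY0,BAY)
print((T0.inv()*R).magnitude())
plan([tb(130)])
E
```

```text
[ 0.46307429 -0.29602706  0.16503493] [ 0.22710591  0.02488255 -1.81416262] 0.010932306173254039 [-0.93  0.28  1.85  0.52  0.74  0.41] -0.11827717308228741 [0.60400553 0.20169492 0.008     ]
0.007158923098389106
0 off [0.11, -0.731, 0.039] tw [0.081, 0.0, -0.157] rows>= 2
0 off [0.284, -0.672, 0.129] tw [0.081, 0.0, -0.157] rows>= 2
0 off [0.437, -0.561, 0.208] tw [0.081, 0.0, -0.157] rows>= 2
0 off [0.557, -0.406, 0.27] tw [0.081, 0.0, -0.156] rows>= 2
0 off [0.635, -0.222, 0.31] tw [0.081, 0.0, -0.157] rows>= 2
0 off [0.665, -0.021, 0.326] tw [0.08, 0.0, -0.156] rows>= 2
0 off [0.645, 0.182, 0.315] tw [0.081, 0.001, -0.157] rows>= 2
```

Request:
arm_command:
  increments:
    - {"fingers": -1, "offset": [0.05, -0.36, 0.02], "twist": [0.04, 0, -0.078]}
    - {"fingers": -1, "offset": [0.11, -0.73, 0.04], "twist": [0.081, 0, -0.157]}
    - {"fingers": -1, "offset": [0.11, -0.73, 0.04], "twist": [0.081, 0, -0.157]}
    - {"fingers": -1, "offset": [0.11, -0.73, 0.04], "twist": [0.081, 0, -0.157]}

```text
clock: 17.75
tcp_pos: [0.4819, -0.2234, 0.1614]
eef_rot: [-3.007, -0.239, -0.722]
wrist_force: [0.4, -0.7, -1.2]
opening: 0.0108
finger_force: 58.8
```

Request:
arm_command:
  increments:
    - {"fingers": -1, "offset": [0.14, -0.34, 0.065], "twist": [0.04, 0, -0.078]}
    - {"fingers": -1, "offset": [0.284, -0.67, 0.13], "twist": [0.081, 0, -0.157]}
    - {"fingers": -1, "offset": [0.284, -0.67, 0.13], "twist": [0.081, 0, -0.157]}
    - {"fingers": -1, "offset": [0.284, -0.67, 0.13], "twist": [0.081, 0, -0.157]}

```text
clock: 18.15
tcp_pos: [0.502, -0.1531, 0.1631]
eef_rot: [-2.888, -0.637, -0.694]
wrist_force: [0.4, -0.3, -0.3]
opening: 0.0109
finger_force: 58.9
```

Request:
arm_command:
  increments:
    - {"fingers": -1, "offset": [0.22, -0.28, 0.104], "twist": [0.04, 0, -0.078]}
    - {"fingers": -1, "offset": [0.437, -0.56, 0.208], "twist": [0.081, 0, -0.157]}
    - {"fingers": -1, "offset": [0.437, -0.56, 0.208], "twist": [0.081, 0, -0.157]}
    - {"fingers": -1, "offset": [0.437, -0.56, 0.208], "twist": [0.081, 0, -0.157]}

```text
clock: 18.55
tcp_pos: [0.522, -0.0822, 0.1648]
eef_rot: [-2.72, -1.01, -0.654]
wrist_force: [-0.3, 0.1, -0.6]
opening: 0.0105
finger_force: 58.9
```

Request:
arm_command:
  increments:
    - {"fingers": -1, "offset": [0.28, -0.2, 0.135], "twist": [0.04, 0, -0.078]}
    - {"fingers": -1, "offset": [0.557, -0.405, 0.27], "twist": [0.081, 0, -0.156]}
    - {"fingers": -1, "offset": [0.557, -0.405, 0.27], "twist": [0.081, 0, -0.156]}
    - {"fingers": -1, "offset": [0.557, -0.405, 0.27], "twist": [0.081, 0, -0.156]}

```text
clock: 18.95
tcp_pos: [0.5422, -0.0111, 0.1664]
eef_rot: [-2.511, -1.35, -0.603]
wrist_force: [0.4, -1.1, -0.7]
opening: 0.0108
finger_force: 58.9
```

```bash
python3 - <<'E'
from tr import *
p,R,s=now();print(p,s["wrist_force"],s["qpos"].round(2)); plan([tb(130),tb(60)])
E
```

```text
[ 0.54222524 -0.01114315  0.16636729] [ 0.43939504 -1.14383839 -0.65787675] [-0.45  0.36  1.73  0.55  1.06 -0.14]
0 off [0.64, -0.222, 0.304] tw [0.08, -0.001, -0.158] rows>= 2
0 off [0.671, -0.019, 0.318] tw [0.08, -0.001, -0.158] rows>= 2
0 off [0.651, 0.186, 0.307] tw [0.079, -0.001, -0.158] rows>= 2
1 off [-0.318, -0.0, 0.623] tw [0.0, 0.0, 0.0] rows>= 2
```

Request:
arm_command:
  increments:
    - {"fingers": -1, "offset": [0.32, -0.11, 0.15], "twist": [0.04, 0, -0.079]}
    - {"fingers": -1, "offset": [0.64, -0.222, 0.304], "twist": [0.08, -0.001, -0.158]}
    - {"fingers": -1, "offset": [0.64, -0.222, 0.304], "twist": [0.08, -0.001, -0.158]}
    - {"fingers": -1, "offset": [0.64, -0.222, 0.304], "twist": [0.08, -0.001, -0.158]}

```text
clock: 19.35
tcp_pos: [0.5624, 0.0601, 0.1687]
eef_rot: [-2.265, -1.66, -0.544]
wrist_force: [-0.4, -0.3, -1.7]
opening: 0.0109
finger_force: 58.9
```

Request:
arm_command:
  increments:
    - {"fingers": -1, "offset": [0.335, -0.01, 0.16], "twist": [0.04, 0, -0.079]}
    - {"fingers": -1, "offset": [0.67, -0.02, 0.318], "twist": [0.08, -0.001, -0.158]}
    - {"fingers": -1, "offset": [0.67, -0.02, 0.318], "twist": [0.08, -0.001, -0.158]}
    - {"fingers": -1, "offset": [0.67, -0.02, 0.318], "twist": [0.08, -0.001, -0.158]}

```text
clock: 19.75
tcp_pos: [0.5826, 0.1314, 0.171]
eef_rot: [-1.986, -1.932, -0.476]
wrist_force: [-0.2, 0.3, -1.6]
opening: 0.011
finger_force: 59.0
```

Request:
arm_command:
  increments:
    - {"fingers": -1, "offset": [0.325, 0.09, 0.153], "twist": [0.04, 0, -0.079]}
    - {"fingers": -1, "offset": [0.65, 0.186, 0.307], "twist": [0.079, -0.001, -0.158]}
    - {"fingers": -1, "offset": [0.65, 0.186, 0.307], "twist": [0.079, -0.001, -0.158]}
    - {"fingers": -1, "offset": [0.65, 0.186, 0.307], "twist": [0.079, -0.001, -0.158]}
    - {"fingers": -1, "offset": [0.65, 0.186, 0.307], "twist": [0.079, -0.001, -0.158]}

```text
clock: 20.25
tcp_pos: [0.6028, 0.2021, 0.1736]
eef_rot: [-1.681, -2.164, -0.404]
wrist_force: [-0.5, 0.1, -0.1]
opening: 0.0109
finger_force: 59.1
```

```bash
python3 - <<'E'
from tr import *
from workcell import cams
p,R,s=now();print(p,s["wrist_force"],s["qpos"].round(2)); plan([tb(50),tb(12),tb(2)])
b=tb(130);print(b[0],(b[1].inv()*R).magnitude())
# where does the tray appear: rim points in hand, grill frame relative to the tray's expected centre
exp=p-Ro.from_euler("z",GY).apply([0,.0013,.0354])
for n in("top","side"):
    c=cams.read_camera(n);X=cloud(c); col=c["pixels"].astype(int)
    G=Ro.from_euler("z",GY).inv().apply(X.reshape(-1,3)-exp)*1e3
    m=(abs(G[:,0])<90)&(abs(G[:,1])<40)&(G[:,2]>-4)&(G[:,2]<26)&(col.reshape(-1,3).min(1)>70)
    Q=G[m]; print(n,m.sum(),np.percentile(Q,[2,98],0).round(1).tolist(),cv2.minAreaRect(Q[:,:2].astype(np.float32)))
    if n=="top": cv2.imwrite("pics/bay.png",cv2.resize(c["pixels"][200:330,180:330,::-1],None,fx=4,fy=4,interpolation=cv2.INTER_CUBIC))
E
```

```text
[0.60283441 0.20210619 0.17362943] [-0.48079316  0.09987495 -0.0670928 ] [-0.03  0.64  1.26  0.46  1.4  -0.4 ]
0 off [-0.36, 0.01, 0.717] tw [0.0, 0.0, -0.0] rows>= 2
1 off [-0.172, 0.001, 0.339] tw [0.0, 0.0, -0.0] rows>= 1
2 off [-0.046, -0.0, 0.089] tw [0.0, 0.0, -0.0] rows>= 1
[0.6036839 0.2029545 0.1734   ] 0.00036807682939895604
top 203 [[-7.7, -17.4, -2.8], [75.5, 29.2, 25.3]] ((29.89239501953125, 5.782373428344727), (49.07307052612305, 93.8189697265625), 88.72270965576172)
side 982 [[-69.2, -23.6, 1.9], [75.6, 29.5, 24.4]] ((3.2109451293945312, 1.8102893829345703), (58.661964416503906, 150.16799926757812), 89.62207794189453)
```

View pics/bay.png

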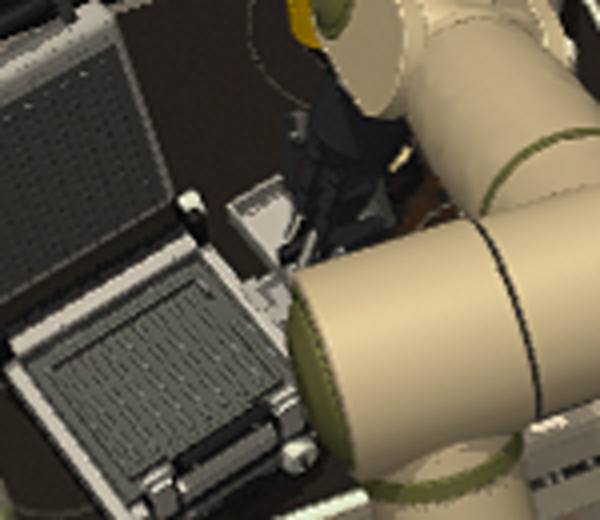

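The top view shows the plate seated and latched, and the tray hanging over the bay with its far end at crop (255,195). I'll measure the tray's edges in the hand.

```bash
python3 - <<'E'
from tr import *
from edge import *
from workcell import cams
p,R,s=now(); G=Ro.from_euler("z",GY)
exp=p-G.apply([0,.0013,.0354]); z=exp[2]+.022
for n in("top","side"):
    c=cams.read_camera(n);np.savez(f"{n}4.npz",**{k:np.array(v) for k,v in c.items()})
    for nm,a,b in(("far end",(.075,-.015),(.075,.02)),("near end",(-.075,-.02),(-.075,.02)),("inner A",(.03,.024),(.07,.024)),("inner B",(-.07,.024),(-.02,.024)),("outer A",(.03,-.024),(.07,-.024))):
        A=[(exp+G.apply([*q,0]))[:2] for q in(a,b)]
        for sg in(1,-1):
            P=edges(c,A[0],A[1],z,sg,w=4,n=25)
            if len(P)<12: continue
            m,u,sd,N=fit(P); g=G.inv().apply([*(m-exp[:2]),0])*1e3
            print(n,nm,sg,g[:2].round(1),"dir",round((np.arctan2(u[1],u[0])-GY+.6)%(np.pi/2)-.6,3),(sd*1e3).round(2),N)
    X=G.inv().apply(cloud(c).reshape(-1,3)-exp)*1e3
    # tilt: floor of the tray
    for x0 in(45,-45):
        m=(abs(X[:,0]-x0)<20)&(abs(X[:,1])<17)&(X[:,2]>-15)&(X[:,2]<18);print(n,x0,m.sum(),np.median(X[m,2]).round(1) if m.any() else 0)
print(p-now()[0])
E
```

```text
top far end 1 [71.1  3.5] dir -0.012 0.39 21
top far end -1 [77.7  2.1] dir -0.007 0.59 23
top inner A 1 [49.  29.5] dir 0.057 0.73 24
top inner A -1 [61.2 22.1] dir 0.299 1.19 12
top inner B 1 [-39.9  30.6] dir -0.236 0.9 19
top 45 82 4.0
top -45 0 0
side far end 1 [74.7  2.2] dir -0.018 0.53 22
side near end 1 [-75.4   5.1] dir -0.043 1.14 18
side near end -1 [-68.1  -4.8] dir 0.078 0.77 19
side inner A 1 [48.1 25.9] dir -0.003 0.65 21
side inner A -1 [49.7 15.5] dir 0.016 0.93 22
side outer A -1 [ 50.5 -26.5] dir -0.177 1.47 24
side 45 12 7.5
side -45 20 8.7
[-2.04980839e-05 -5.63949095e-04 -3.57971417e-05]
```

```bash
python3 - <<'E'
from tr import *
k=dict(dx=-.0006,dy=-.0038)
print(now()[0]);plan([tb(50,**k),tb(13,**k),tb(4,**k)])
E
```

```text
[0.60291917 0.20301486 0.17391654]
0 off [-0.402, 0.001, 0.699] tw [0.0, -0.0, 0.001] rows>= 2
1 off [-0.169, -0.0, 0.329] tw [0.0, -0.0, 0.0] rows>= 1
2 off [-0.041, -0.0, 0.08] tw [0.0, -0.0, 0.0] rows>= 1
```

Request:
arm_command:
  increments:
    - {"fingers": -1, "offset": [-0.2, 0, 0.35], "twist": [0, 0, 0]}
    - {"fingers": -1, "offset": [-0.4, 0, 0.7], "twist": [0, 0, 0]}
    - {"fingers": -1, "offset": [-0.4, 0, 0.7], "twist": [0, 0, 0]}
    - {"fingers": -1, "offset": [-0.4, 0, 0.7], "twist": [0, 0, 0]}

```text
clock: 20.85
tcp_pos: [0.6042, 0.2002, 0.0942]
eef_rot: [-1.677, -2.166, -0.405]
wrist_force: [0.2, -1.1, 0.3]
opening: 0.0105
finger_force: 59.0
```

Request:
arm_command:
  increments:
    - {"fingers": -1, "offset": [-0.08, 0, 0.16], "twist": [0, 0, 0]}
    - {"fingers": -1, "offset": [-0.17, 0, 0.33], "twist": [0, 0, 0]}
    - {"fingers": -1, "offset": [-0.17, 0, 0.33], "twist": [0, 0, 0]}
    - {"fingers": -1, "offset": [-0.17, 0, 0.33], "twist": [0, 0, 0]}

```text
clock: 21.25
tcp_pos: [0.6043, 0.2004, 0.0569]
eef_rot: [-1.677, -2.168, -0.405]
wrist_force: [-0.2, 0.3, -0.2]
opening: 0.011
finger_force: 59.1
```

```bash
python3 - <<'E'
from tr import *
from edge import *
from workcell import cams
p,R,s=now(); G=Ro.from_euler("z",GY); print((G.inv().apply(p-GO)*1e3).round(1),s["wrist_force"].round(1))
exp=p-G.apply([0,.0013-.0038,.0354])+G.apply([.0006,0,0]); z=exp[2]+.022
c=cams.read_camera("top")
X=G.inv().apply(cloud(c).reshape(-1,3)-GO)*1e3
for nm,a,b in(("far end",(.075,-.015),(.075,.02)),("inner A",(.03,.024),(.07,.024))):
    A=[(exp+G.apply([*q,0]))[:2] for q in(a,b)]
    for sg in(1,-1):
        P=edges(c,A[0],A[1],z,sg,w=4,n=25)
        if len(P)<12: continue
        m,u,sd,N=fit(P); g=G.inv().apply([*(m-exp[:2]),0])*1e3
        print(nm,sg,g[:2].round(1),(sd*1e3).round(2),N)
k=dict(dx=-.0006,dy=-.0038);plan([tb(4,**k),tb(-1,**k)])
E
```

```text
[ -30.  -127.3   56.9] [-0.2  0.3 -0.2]
far end -1 [76.9  8.1] 0.58 17
inner A 1 [47.8 36. ] 0.38 17
inner A -1 [50.7 19.5] 1.94 25
0 off [-0.055, -0.009, 0.083] tw [0.001, 0.0, 0.003] rows>= 1
1 off [-0.023, 0.0, 0.045] tw [-0.0, 0.0, -0.0] rows>= 1
```

Request:
arm_command:
  increments:
    - {"fingers": -1, "offset": [-0.025, -0.005, 0.04], "twist": [0, 0, 0]}
    - {"fingers": -1, "offset": [-0.055, -0.009, 0.083], "twist": [0, 0, 0.003]}
    - {"fingers": -1, "offset": [-0.055, -0.009, 0.083], "twist": [0, 0, 0.003]}
    - {"fingers": -1, "offset": [-0.055, -0.009, 0.083], "twist": [0, 0, 0.003]}

```text
clock: 21.7
tcp_pos: [0.6033, 0.199, 0.0461]
eef_rot: [-1.681, -2.162, -0.403]
wrist_force: [0.4, 0.6, -0.3]
opening: 0.0108
finger_force: 59.1
```

Request:
arm_command:
  increments:
    - {"fingers": -1, "offset": [-0.01, 0, 0.02], "twist": [0, 0, 0]}
    - {"fingers": -1, "offset": [-0.02, 0, 0.04], "twist": [0, 0, 0]}
    - {"fingers": -1, "offset": [-0.02, 0, 0.04], "twist": [0, 0, 0]}

```text
clock: 22.0
tcp_pos: [0.6035, 0.1991, 0.0429]
eef_rot: [-1.68, -2.163, -0.404]
wrist_force: [-4.1, -0.9, 9.2]
opening: 0.0107
finger_force: 60.5
```

```bash
python3 - <<'E'
from tr import *
p,R,s=now(); G=Ro.from_euler("z",GY); print((G.inv().apply(p-GO)*1e3).round(1),G.inv().apply(s["wrist_force"]).round(1),s["wrist_torque"].round(2))
plan([(p+[0,0,-.003],R)])
E
```

```text
[ -31.1 -128.4   42.9] [-4.2  0.2  9.2] [0.08 0.62 0.28]
0 off [-0.014, 0.0, 0.027] tw [0.0, 0.0, 0.0] rows>= 1
```

Contact came at the height of the bay floor. I'll release, withdraw and check.

Request:
arm_command:
  force: 20
  increments:
    - {"fingers": -0.6, "offset": [0.01, 0, -0.02], "twist": [0, 0, 0]}
    - {"fingers": -0.3, "offset": [0.01, 0, -0.02], "twist": [0, 0, 0]}
    - {"fingers": -0.3, "offset": [0.01, 0, -0.02], "twist": [0, 0, 0]}
    - {"fingers": -0.3, "offset": [0.01, 0, -0.02], "twist": [0, 0, 0]}

```text
clock: 22.4
tcp_pos: [0.6033, 0.199, 0.0437]
eef_rot: [-1.681, -2.163, -0.403]
wrist_force: [-0.9, 0.2, 0.0]
opening: 0.0299
finger_force: 0.0
```

Request:
arm_command:
  increments:
    - {"fingers": -0.3, "offset": [0, 0, -0.2], "twist": [0, 0, 0]}
    - {"fingers": -0.3, "offset": [0, 0, -0.5], "twist": [0, 0, 0]}
    - {"fingers": -0.3, "offset": [0, 0, -1], "twist": [0, 0, 0]}
    - {"fingers": -0.3, "offset": [0, 0, -1], "twist": [0, 0, 0]}

```text
clock: 22.8
tcp_pos: [0.6178, 0.1527, 0.1385]
eef_rot: [-1.686, -2.169, -0.412]
wrist_force: [0.4, 0.5, 0.8]
opening: 0.0302
finger_force: 0.0
```

Request:
arm_command:
  increments:
    - {"fingers": -0.3, "offset": [0, 0, -0.5], "twist": [0, 0, 0]}
    - {"fingers": -0.3, "offset": [0, 0, -1], "twist": [0, 0, 0]}
    - {"fingers": -0.3, "offset": [0, 0, -1], "twist": [0, 0, 0]}
    - {"fingers": -0.3, "offset": [0, 0, -1], "twist": [0, 0, 0]}

```text
clock: 23.2
tcp_pos: [0.6263, 0.1106, 0.2221]
eef_rot: [-1.682, -2.163, -0.404]
wrist_force: [0.7, -0.3, -0.1]
opening: 0.0297
finger_force: 0.0
```

```bash
python3 - <<'E'
from tr import *
from edge import *
from workcell import cams
p,R,s=now();print(p,s["wrist_force"].round(1)); G=Ro.from_euler("z",GY)
for n in("top","side"):
    c=cams.read_camera(n); X=G.inv().apply(cloud(c).reshape(-1,3)-GO)*1e3
    for nm,a,b in(("far",(.045,-.14),(.045,-.112)),("near",(-.105,-.14),(-.105,-.112)),("outer",(-.09,-.15),(.03,-.15)),("inner",(-.09,-.102),(.03,-.102))):
        A=[(GO+G.apply([*q,0]))[:2] for q in(a,b)]
        for sg in(1,-1):
            P=edges(c,A[0],A[1],.030,sg,w=4,n=30)
            if len(P)<15: continue
            m,u,sd,N=fit(P); g=G.inv().apply([*(m-GO[:2]),0])*1e3
            print(n,nm,sg,g[:2].round(1),"dir",round((np.arctan2(u[1],u[0])-GY+.6)%(np.pi/2)-.6,3),(sd*1e3).round(2),N)
    for x0 in(20,-30,-80):
        m=(abs(X[:,0]-x0)<12)&(abs(X[:,1]+126)<14)&(X[:,2]>0)&(X[:,2]<60);print(n,"floor",x0,m.sum(),np.median(X[m,2]).round(1) if m.any() else 0)
    m=(abs(X[:,0]+30)<12)&(abs(X[:,1]+126)<30)&(X[:,2]>44)&(X[:,2]<60);print(n,"bar",m.sum(),X[m].mean(0).round(1))
    if n=="top": cv2.imwrite("pics/end.png",cv2.resize(c["pixels"][235:335,175:325,::-1],None,fx=4.5,fy=4.5,interpolation=cv2.INTER_CUBIC))
E
```

```text
[0.62634523 0.11059663 0.22213004] [ 0.7 -0.3 -0.1]
top far 1 [  41.7 -127.8] dir 0.01 0.47 23
top far -1 [  51.  -127.4] dir -0.031 0.62 28
top near 1 [-105.1 -123.5] dir 0.052 0.39 24
top near -1 [-113.2 -124.8] dir 0.706 4.38 29
top outer 1 [ -13.  -150.3] dir 0.158 1.8 18
top outer -1 [ -28.3 -148.3] dir -0.22 2.61 22
top inner 1 [-17.5 -92.6] dir 0.007 0.51 22
top inner -1 [ -16.  -102.4] dir 0.024 0.67 16
top floor 20 50 11.2
top floor -30 90 16.0
top floor -80 54 11.7
top bar 61 [ -33.  -123.6   51.5]
side near -1 [ -96.  -131.8] dir 0.005 0.44 15
side outer 1 [ -25.4 -134.6] dir 0.024 0.77 22
side outer -1 [ -21.4 -155. ] dir -0.0 1.35 24
side floor 20 2 54.8
side floor -30 27 52.9
side floor -80 0 0
side bar 40 [ -28.7 -129.6   53.1]
```

View pics/end.png

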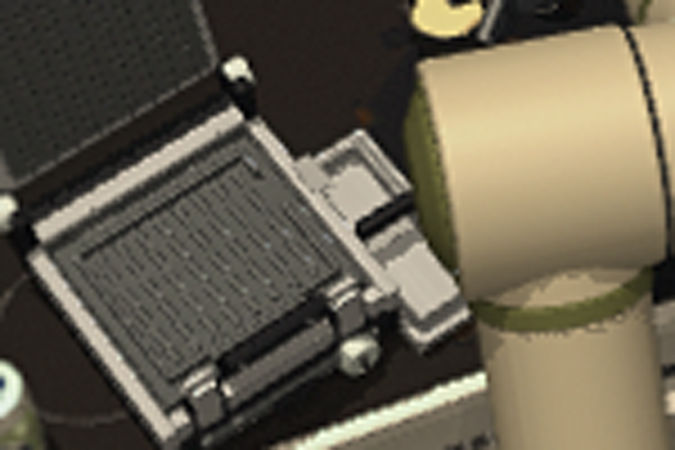

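The picture shows the plate level with both noses over its front edge, near (205,385) and (345,300). The tray is flat in its bay, with its bar at about (-31,-127) mm in the grill frame against the nominal (-30,-126). The robot is clear of everything, so I'll hand in.

```bash
python3 -c "
from workcell import robot
print(robot.finish_job())"
```

```text
the job is handed in; nothing more can be done
None
```

The job is handed in, though the judge's result was not shown: my last checks had the plate seated level with the catch closed over its front edge, the drip tray flat in its bay, and the robot clear; I moved no bystander that I know of.

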